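Put the saw's accessories back on their outline boards

TASK

The cutting job is done: put the saw's four accessories (red insert plate, black push block, steel setup block, orange knob) each on the white board that shows its outline, upright and flat as they lie now, centred on the printed shape and, except for the round knob, lined up with it (either way round is fine). Leave the tape measure and the glue pot where they are, and let go of everything at the end.

Things in the scene. Friction and masses are not known exactly. Their poses are not given: they have to be found in the camera images.
- insert_mid (a point): Blade insert plate: flat red plate with half-round ends and a thin dark slot along its middle, 100 mm long (its x), 44 mm wide (its y), 10 mm thick, about 70 g, loose, lying flat. The point is its centre, 5 mm above its underside; z up. Straight parallel sides along the middle 56 mm.
- pusher_mid (a point): Push block: black base plate 120 (its x) x 60 (its y) x 10 mm with an upright black and grey handle on its middle, 80 mm long (x), 24 mm thick (y), rising from 10 to 60 mm above the underside; about 200 g, loose. The point is the centre of the handle, 35 mm above the underside; z up.
- block_mid (a point): Setup block: bright steel block with small dark holes, 75 (its x) x 50 (its y) x 25 mm high, about 500 g, loose, lying flat. The point is its centre, 12.5 mm above its underside; z up.
- knob_mid (a point): Clamping knob: round ribbed orange head 53 mm across the ribs (50 mm solid) and 26 mm high, lying head down with a short steel stud, 12 mm thick and 18 mm long, standing up from its centre (44 mm high in all); about 90 g, loose. The point is on its axis, 22 mm above its underside; z up. Its yaw has no meaning.
- insert_outline (a point): Fixed white board 140 (its x) x 80 (its y) x 4 mm thick lying on the bench, all four boards alike but for the printed outline. The point is the centre of the printed outline, which is also the centre of the board, on its top face; z up. Printed: a long red shape with half-round ends and dark edge, 100 mm along x and 44 mm along y, where the red insert plate goes.
- pusher_outline (a point): Fixed white board 140 (its x) x 80 (its y) x 4 mm thick lying on the bench, all four boards alike but for the printed outline. The point is the centre of the printed outline, which is also the centre of the board, on its top face; z up. Printed: a black rectangle 124 mm along x and 64 mm along y with a grey bar 82 x 26 mm on its middle, where the push block goes.
- block_outline (a point): Fixed white board 140 (its x) x 80 (its y) x 4 mm thick lying on the bench, all four boards alike but for the printed outline. The point is the centre of the printed outline, which is also the centre of the board, on its top face; z up. Printed: a grey rectangle with dark edge and six dark dots, 75 mm along x and 50 mm along y, where the steel block goes.
- knob_outline (a point): Fixed white board 140 (its x) x 80 (its y) x 4 mm thick lying on the bench, all four boards alike but for the printed outline. The point is the centre of the printed outline, which is also the centre of the board, on its top face; z up. Printed: an orange disc with dark edge, 50 mm across, where the orange knob goes.
- tape_mid (a point): Bystander: green tape measure lying on its side, 66 x 62 x 34 mm high, loose, not to be disturbed. The point is its centre, 17 mm above the bench.
- pot_mid (a point): Bystander: small round glue pot with a blue cap, 54 mm across and 55 mm high, loose, not to be disturbed. The point is its centre, 27.5 mm above the bench.
There are look-alikes about, which are no part of the job. What is meant by the part that bears pusher_mid is not pink, and is the larger of those in its own colour.

How it is judged:
By the outcome, as a careful person would: the job done as asked, in the order asked, and still so for the second after the job is handed in, with the robot touching nothing.
It also fails if it takes over 136 s, if anything falls off the work surface, if the arm or the gripper's body presses on something with over 40 N, if the wrist force passes 120 N, or if a joint passes its speed limit or range.

ROBOT

A 6-joint arm with a two-finger parallel gripper is mounted at the origin on the work surface. World frame = base frame: x ahead of the robot, y to its left, z up, the work surface at z = 0. Lengths are in m, angles in rad, forces in N, time in s.
With the tool pointing down it reaches from about 0.35 to 0.975 m from the base axis. Payload 4.9 kg.
Tool frame: the origin (TCP) lies on the centre line of the jaws, within the pads' length; the fingertips stand 8 mm ahead of it and the grasp point (between the pads) lies 11 mm behind it; z points along the fingers, y is the direction in which the jaws open and shut (so a half turn about z gives the same grasp; the last joint's range is limited). The gripper opens to 85 mm and grips with 20 to 120 N. Pads are 22 mm wide; open, the fingers measure 114 mm over their backs; the gripper's body (76 mm by 85 mm) begins 54 mm behind the grasp point. The pads swing forward as they close: fully open they stand 13 mm farther back than shut.
Start: joints at [1.033, 0.053, 1.613, -0, 1.476, -0.119], TCP at [0.254, 0.571, 0.239] pointing down, gripper open.
Joint ranges: [-3.01, 3.01], [-1.01, 2.22], [0.06, 2.58], [-1.02, 4.17], [0.09, 2.62], [-3.14, 3.14]. Speed limits (rad/s): [2.57, 2.57, 3.14, 3.14, 3.14, 3.14].

INTERFACE

Orientations are given as a unit quaternion [w, x, y, z].
In Python, from plant import manip gives the robot as it stands.
- The arm moves only by the tool step_arm, never from a script. Its argument "deltas" is a list of rows, each a list of 7 numbers: the shift along the tool's x, y, z in m, then the turn, a rotation vector about the tool's x, y, z in rad, then the gripper command: -1 is fully open, 1 is shut, values between are in proportion. In form: [[dx, dy, dz, ax, ay, az, hand], ...]. A call has 1 to 20 rows; each row is the pose to reach, as a shift and turn from the pose commanded when the call began, along the tool's axes at that moment; what a row does not reach only later rows make up. A row lasts 1/10 s, in which the tool goes at most 50 mm and 8.59 degrees, less where a joint would pass 70% of its speed; a pose out of reach is approached as far as the arm can. A call with a gripper value outside its range is refused whole. The fingers move at their own pace and stop on an object; the grip force is fixed at half the most. Time passes only in rows, so rows that repeat a pose let the fingers close. It gives the time, the measured TCP pose, the force and the opening at its end, in the units of the state.
- manip.state(): the state, without advancing time (a new reading comes with each control period).
- manip.grab_frame(name): name is "scene" or "top" or "wrist"; returns the picture (480x640x3 uint8, red, green, blue); there is no depth.
- manip.get_calibration(name): a dict with "fov_y" (degrees; the focal length in pixels is half the picture's height over the tangent of half this angle, whatever the lens; pixels are square), "cx", "cy" (the principal point, pixels), "R" (3x3) and "t" (3): a world point X has camera coordinates R X + t. Camera axes: x right, y down, z forward; pixel columns grow to the right and rows downward; lengths in m; the calibration is good to about 2 mm. A picture is of the moment at which its call begins: read the wrist's pose just before it. get_calibration takes no time and is no camera call; for the wrist camera it gives the pose at the moment of the call.
- manip.job_done(): hands the job in, once; it reports no verdict.
The state is a dict: "time": time; "joint_pos": joint angles; "joint_vel": joint speeds; "joint_efforts": joint torques, N m; "tool_pos": TCP position; "tool_rot": TCP orientation; "contact_force": force on the tool from outside, world axes, zero at the start; "ft_torque": the same for the moment, N m; "gripper_width": opening from 0.0 (shut) to 1.0 (fully open).
Only numpy, scipy, OpenCV 4.12 (cv2) and the standard library are available. Lean on these libraries where they do the work, as an engineer would, in place of code of your own. Each camera call takes 0.05 s, during which the arm holds its last target.

## Working session

There is one attempt and no reset: what is moved stays moved. The work goes in short steps, Python scripts to look and compute and a tool call to move; the robot and the scene stay as the last step left them, time stands still between calls to the robot, and variables do not carry over. Pictures are saved under pics/ and viewed, and the job is handed in when it is done.

Besides the shell and the picture viewer there is one more tool, called as a command line: name --pt "numbers of a row" for each row, then --argument value for the rest. step_arm: Moves the arm, as the interface text tells. Its arguments: {"type":"object","properties":{"deltas":{"type":"array"}},"required":["deltas"]}

```bash
mkdir -p pics; ls; python3 - <<'E'
from plant import manip
import cv2
s=manip.state();print({k:(v if not hasattr(v,'__len__') else [round(float(a),4) for a in v]) for k,v in s.items()})
for n in ("scene","top","wrist"):
    c=manip.get_calibration(n);print(n,c)
    f=manip.grab_frame(n);cv2.imwrite(f"pics/{n}0.png",f[:,:,::-1])
E
```

```text
pics
{'time': 0.0, 'joint_pos': [1.033, 0.0534, 1.6143, 0.0, 1.476, -0.119], 'joint_vel': [-0.0024, 0.0008, -0.0008, -0.0006, 0.0004, -0.0003], 'joint_efforts': [-0.0006, -39.3697, -37.0166, -0.0002, 0.0072, 0.0], 'tool_pos': [0.2538, 0.5705, 0.238], 'tool_rot': [-0.0003, 0.2079, 0.9782, -0.001], 'contact_force': [1.1582, -0.1168, 0.6229], 'ft_torque': [-0.0212, 0.01, -0.0517], 'gripper_width': 0.9991727640174584}
scene {'fov_y': 45.346984079211396, 'cx': 328.9524518277001, 'cy': 239.4283487780699, 'R': array([[ 0.69857861,  0.71549816,  0.00709252],
       [ 0.44450077, -0.42617931, -0.78790245],
       [-0.56072007,  0.55356442, -0.61575923]]), 't': array([-0.28794741, -0.14239391,  1.53889286])}
top {'fov_y': 45.434870760502605, 'cx': 315.92788400988735, 'cy': 239.28843159811788, 'R': array([[-0.01664452, -0.99985388,  0.0038952 ],
       [-0.9826424 ,  0.01563787, -0.18484957],
       [ 0.18476165, -0.00690432, -0.98275911]]), 't': array([-0.01834379,  0.46918962,  1.54868805])}
wrist {'fov_y': 60.14989520741647, 'cx': 319.1581004452201, 'cy': 240.25126728732113, 'R': array([[ 0.4064896 ,  0.91365226, -0.00239799],
       [ 0.87403477, -0.38809633,  0.29230885],
       [ 0.26613799, -0.12091644, -0.95632097]]), 't': array([-0.62401461, -0.03883742,  0.37949587])}
```

View pics/top0.png

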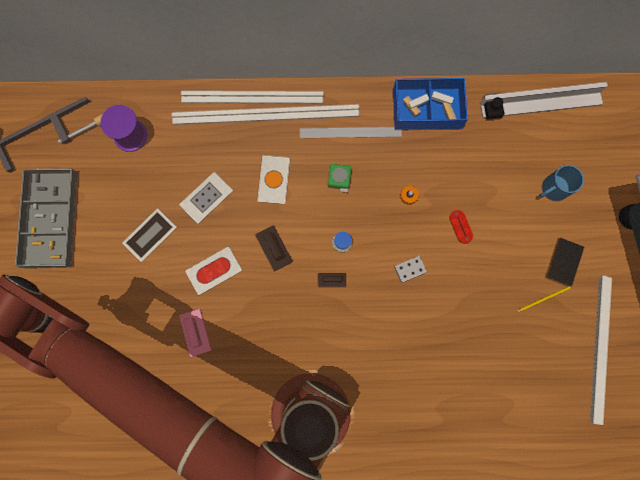

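View pics/scene0.png

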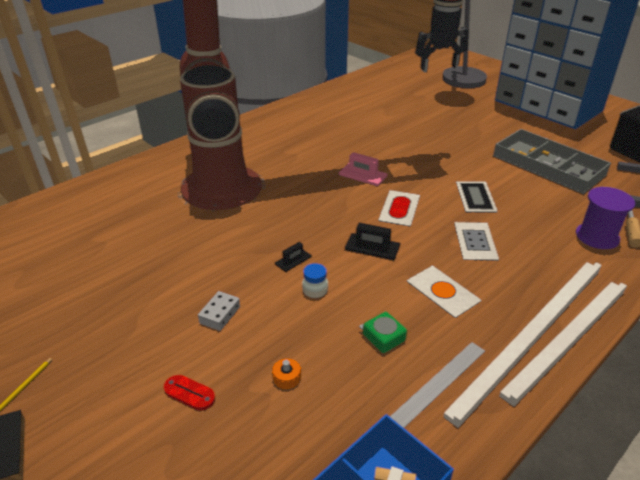

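View pics/wrist0.png

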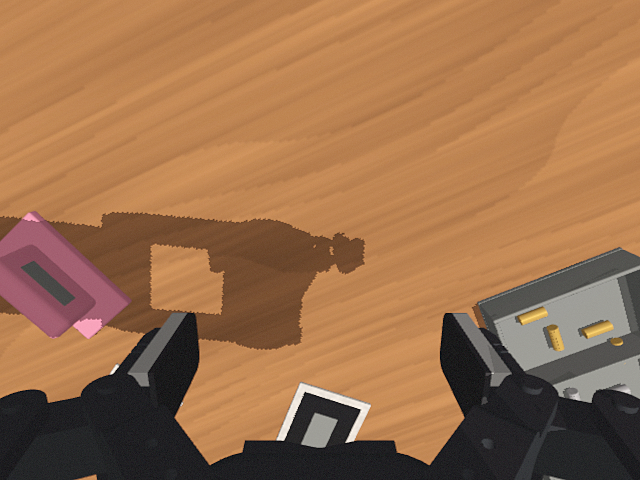

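Top view, candidates for the push block: large black one (274,248), small black one (332,280), pink one (195,333). The large black fits, because it is not pink and is the larger of the two black ones. I'll confirm this in an enlarged crop and get rough positions.

```bash
cat > h.py <<'E'
import numpy as np, cv2
def K(c,h=480):
    f=h/2/np.tan(np.radians(c["fov_y"])/2); return f
def ray(c,u,v):
    f=K(c); d=np.array([(u-c["cx"])/f,(v-c["cy"])/f,1.]); R=np.array(c["R"]);t=np.array(c["t"])
    return -R.T@t, R.T@d
def onz(c,u,v,z):
    o,d=ray(c,u,v); return o+d*(z-o[2])/d[2]
def proj(c,X):
    p=np.array(c["R"])@X+np.array(c["t"]); f=K(c); return f*p[0]/p[2]+c["cx"], f*p[1]/p[2]+c["cy"]
def tri(c1,p1,c2,p2):
    o1,d1=ray(c1,*p1);o2,d2=ray(c2,*p2)
    A=np.stack([d1,-d2],1); s=np.linalg.lstsq(A,o2-o1,rcond=None)[0]
    a=o1+s[0]*d1;b=o2+s[1]*d2
    return (a+b)/2,np.linalg.norm(a-b)
E
python3 - <<'E'
from plant import manip
from h import *
c=manip.get_calibration("top");s=manip.get_calibration("scene")
P={'pusher':((274,248),(373,238)),'block':((410,269),(219,310)),'insert':((461,227),(189,392)),'knob':((409,195),(287,372)),
'Oins':((213.5,271),(400,208)),'Opush':((149.5,235),(477,196)),'Oblk':((206,197),(477,240)),'Oknob':((273.5,179.5),(443,290)),'tape':((340,177),(384,331)),'pot':((343,241),(315,280))}
for k,(a,b) in P.items(): print(k,onz(c,*a,0.01).round(3),*[np.round(x,3) for x in tri(c,a,s,b)])
w=manip.get_calibration("wrist");R=np.array(w['R']);print('cam',-R.T@w['t'], 'fwd',R[2])
a=cv2.imread('pics/top0.png')[200:350,160:360];b=cv2.imread('pics/scene0.png')[140:300,260:460]
cv2.imwrite('pics/crop1.png',np.hstack([cv2.resize(a,(400,300),interpolation=2),cv2.resize(b,(375,300),interpolation=2)]))
E
```

```text
pusher [0.452 0.093 0.01 ] [0.453 0.095 0.026] 0.01
block [ 0.386 -0.289  0.01 ] [ 0.387 -0.287  0.012] 0.004
insert [ 0.504 -0.441  0.01 ] [ 0.507 -0.44   0.003] 0.005
knob [ 0.601 -0.297  0.01 ] [ 0.601 -0.293  0.015] 0.005
Oins [0.389 0.263 0.01 ] [ 0.393  0.267 -0.002] 0.007
Opush [0.495 0.446 0.01 ] [0.5   0.452 0.001] 0.008
Oblk [0.604 0.288 0.01 ] [0.609 0.292 0.002] 0.007
Oknob [0.653 0.094 0.01 ] [0.658 0.096 0.001] 0.005
tape [ 0.658 -0.099  0.01 ] [ 0.658 -0.096  0.018] 0.007
pot [ 0.469 -0.103  0.01 ] [ 0.468 -0.1    0.029] 0.006
cam [0.18662428 0.60098337 0.3729297 ] fwd [ 0.2662654  -0.1207029  -0.95631247]
```

View pics/crop1.png

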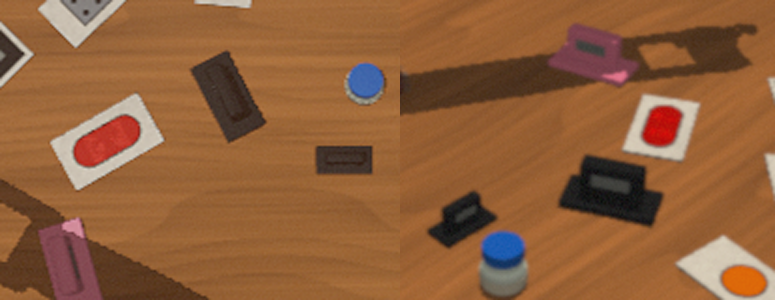

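The crop confirms it: the large black push block is at top (274,248), scene (373,238), with the small black and pink look-alikes separate. Next I fly the wrist camera over the boards.

step_arm --pt "-0.35 -0.16 -0.12 0 0 0 -1" --pt "-0.35 -0.16 -0.12 0 0 0 -1" --pt "-0.35 -0.16 -0.12 0 0 0 -1" --pt "-0.35 -0.16 -0.12 0 0 0 -1" --pt "-0.35 -0.16 -0.12 0 0 0 -1" --pt "-0.35 -0.16 -0.12 0 0 0 -1" --pt "-0.35 -0.16 -0.12 0 0 0 -1" --pt "-0.35 -0.16 -0.12 0 0 0 -1" --pt "-0.35 -0.16 -0.12 0 0 0 -1" --pt "-0.35 -0.16 -0.12 0 0 0 -1" --pt "-0.35 -0.16 -0.12 0 0 0 -1" --pt "-0.35 -0.16 -0.12 0 0 0 -1" --pt "-0.35 -0.16 -0.12 0 0 0 -1" --pt "-0.35 -0.16 -0.12 0 0 0 -1"

```text
time: 1.55
tool_pos: [0.5082, 0.2833, 0.359]
tool_rot: [-0.0, 0.207, 0.978, -0.0]
contact_force: [-0.8, -0.8, 1.0]
gripper_width: 0.998
```

```bash
cat > snap.py <<'E'
import sys,pickle
from plant import manip
from h import *
n=sys.argv[1]; cam=sys.argv[2] if len(sys.argv)>2 else "wrist"
s=manip.state();c=manip.get_calibration(cam);f=manip.grab_frame(cam)
cv2.imwrite(f"pics/{n}.png",f[:,:,::-1]);pickle.dump((s,c),open(f"pics/{n}.pkl","wb"))
print(round(s['time'],2),np.round(s['tool_pos'],4),np.round(s['tool_rot'],4),np.round(s['joint_pos'],2),round(np.abs(s['joint_vel']).max(),4),np.round(s['contact_force'],1),round(s['gripper_width'],3))
E
python3 snap.py wA; python3 snap.py topA top
```

```text
1.55 [0.5082 0.2833 0.359 ] [-2.000e-04  2.071e-01  9.783e-01 -1.000e-04] [ 0.38 -0.09  1.56  0.    1.67 -0.77] 0.0054 [-0.8 -0.8  1. ] 0.998
1.6 [0.5083 0.2831 0.3591] [-1.000e-04  2.072e-01  9.783e-01 -1.000e-04] [ 0.38 -0.09  1.56 -0.    1.67 -0.77] 0.0062 [-0.2  0.5 -0.2] 0.998
```

View pics/wA.png

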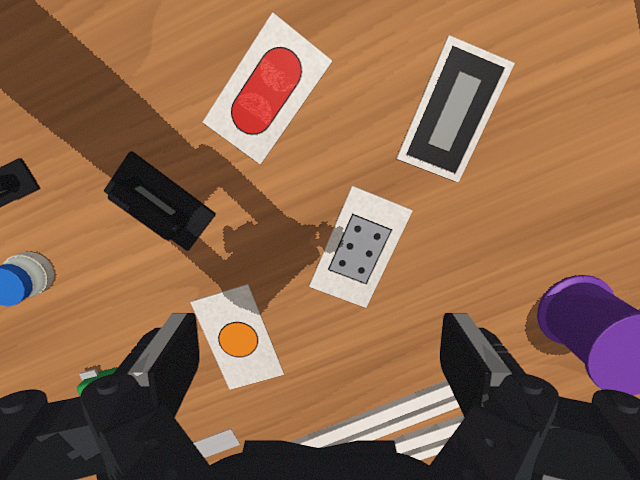

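The picture shows red outline (267,90), push-block outline (457,109), block outline (361,248), knob outline (238,339) and push block (158,200). I'll take a second view 0.1 m to the side, then one over the other parts.

step_arm --pt "0 -0.1 0 0 0 0 -1" --pt "0 -0.1 0 0 0 0 -1" --pt "0 -0.1 0 0 0 0 -1" --pt "0 -0.1 0 0 0 0 -1" --pt "0 -0.1 0 0 0 0 -1" --pt "0 -0.1 0 0 0 0 -1"

```text
time: 2.25
tool_pos: [0.4685, 0.1919, 0.3593]
tool_rot: [-0.0, 0.207, 0.978, 0.0]
contact_force: [0.1, -0.6, 0.0]
gripper_width: 1.002
```

```bash
python3 snap.py wB
```

```text
2.25 [0.4685 0.1919 0.3593] [-1.000e-04  2.073e-01  9.783e-01  1.000e-04] [ 0.24 -0.28  1.72  0.    1.7  -0.91] 0.0026 [ 0.1 -0.6  0. ] 1.002
```

View pics/wB.png

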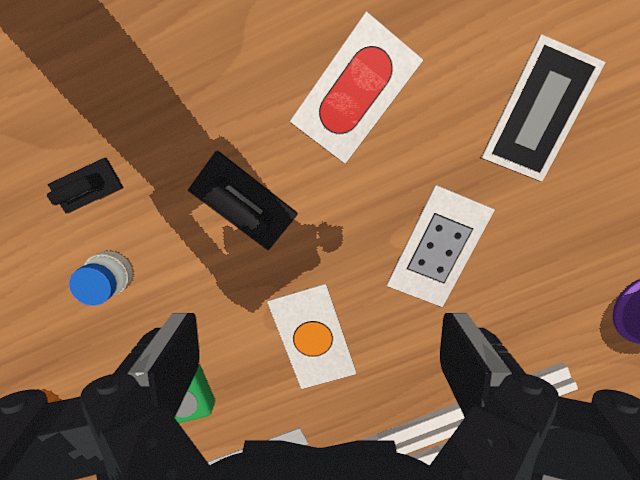

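Same boards from a second place: red (356,90), push (543,108), block (441,247), knob (313,339), push block (243,200). On to the parts.

step_arm --pt "-0.2 -0.4 0.05 0 0 0 -1" --pt "-0.2 -0.4 0.05 0 0 0 -1" --pt "-0.2 -0.4 0.05 0 0 0 -1" --pt "-0.2 -0.4 0.05 0 0 0 -1" --pt "-0.2 -0.4 0.05 0 0 0 -1" --pt "-0.2 -0.4 0.05 0 0 0 -1" --pt "-0.2 -0.4 0.05 0 0 0 -1" --pt "-0.2 -0.4 0.05 0 0 0 -1" --pt "-0.2 -0.4 0.05 0 0 0 -1" --pt "-0.2 -0.4 0.05 0 0 0 -1" --pt "-0.2 -0.4 0.05 0 0 0 -1" --pt "-0.2 -0.4 0.05 0 0 0 -1" --pt "-0.2 -0.4 0.05 0 0 0 -1" --pt "-0.2 -0.4 0.05 0 0 0 -1" --pt "-0.2 -0.4 0.05 0 0 0 -1"

```text
time: 3.8
tool_pos: [0.4885, -0.2548, 0.3097]
tool_rot: [0.0, 0.207, 0.978, -0.0]
contact_force: [-0.2, 0.9, -0.3]
gripper_width: 0.996
```

```bash
python3 snap.py wC
```

```text
3.8 [ 0.4885 -0.2548  0.3097] [ 3.000e-04  2.071e-01  9.783e-01 -1.000e-04] [-0.62 -0.16  1.7  -0.    1.6  -1.77] 0.0086 [-0.2  0.9 -0.3] 0.996
```

View pics/wC.png

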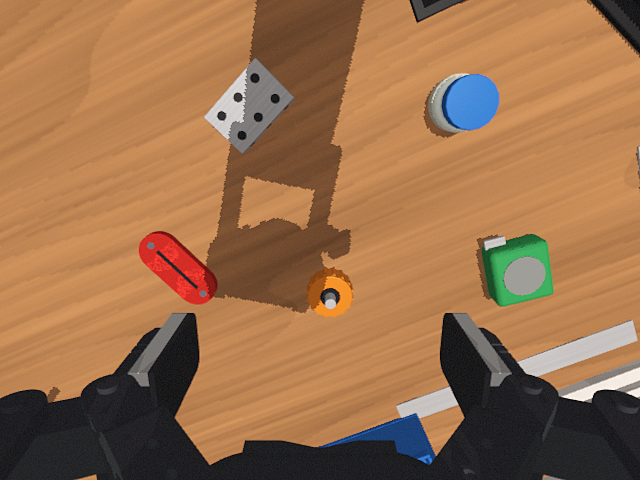

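step_arm --pt "0 -0.09 0 0 0 0 -1" --pt "0 -0.09 0 0 0 0 -1" --pt "0 -0.09 0 0 0 0 -1" --pt "0 -0.09 0 0 0 0 -1" --pt "0 -0.09 0 0 0 0 -1" --pt "0 -0.09 0 0 0 0 -1"

```text
time: 4.45
tool_pos: [0.4521, -0.3369, 0.3094]
tool_rot: [0.0, 0.207, 0.978, 0.0]
contact_force: [0.2, -0.2, 0.1]
gripper_width: 1.0
```

```bash
python3 snap.py wD
```

```text
4.45 [ 0.4521 -0.3369  0.3094] [1.000e-04 2.071e-01 9.783e-01 1.000e-04] [-0.77 -0.13  1.67  0.    1.6  -1.93] 0.003 [ 0.2 -0.2  0.1] 1.0
```

View pics/wD.png

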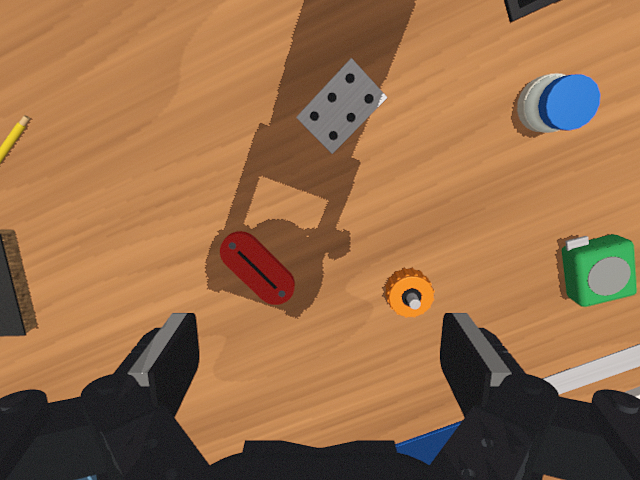

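wC: block (250,106), insert (178,268), knob (330,293). wD: block (341,106), insert (258,268), knob (410,294), with tape and pot to the right. Measuring now.

```bash
cat > meas.py <<'E'
import pickle
from h import *
def load(n): return cv2.imread(f'pics/{n}.png'),pickle.load(open(f'pics/{n}.pkl','rb'))[1]
def comp(mask,near,mn=60):
    n,l,st,ce=cv2.connectedComponentsWithStats(mask.astype(np.uint8))
    b=[(np.hypot(*(ce[i]-near)),i) for i in range(1,n) if st[i,4]>=mn]
    i=min(b)[1]; m=(l==i).astype(np.uint8)
    cs,_=cv2.findContours(m,cv2.RETR_EXTERNAL,cv2.CHAIN_APPROX_NONE)
    return max(cs,key=cv2.contourArea)[:,0,:].astype(float)
def masks(im):
    h=cv2.cvtColor(cv2.GaussianBlur(im,(3,3),0),cv2.COLOR_BGR2HSV).astype(int);H,S,V=h[...,0],h[...,1],h[...,2]
    return dict(red=((H<7)|(H>172))&(S>150)&(V>70), orange=(H>=7)&(H<20)&(S>205)&(V>120), white=(S<50)&(V>95), black=(V<62), grey=(S<70)&(V>75)&(V<190), dark=V<75)
def rect(c,cont,z):
    W=np.array([onz(c,u,v,z)[:2] for u,v in cont],np.float32)*1000
    (x,y),(w,h),a=cv2.minAreaRect(W)
    bx=cv2.boxPoints(((x,y),(w,h),a)); e=bx[1]-bx[0]; e2=bx[2]-bx[1]
    L=e if np.hypot(*e)>np.hypot(*e2) else e2
    A=cv2.convexHull(W); M=cv2.moments(A)
    return np.round([x,y,max(w,h),min(w,h)],1), round(np.degrees(np.arctan2(L[1],L[0]))%180,1), np.round([M['m10']/M['m00'],M['m01']/M['m00']],1)
E
python3 - <<'E'
from meas import *
def cen(ct):
    M=cv2.moments(ct.astype(np.float32)[:,None,:]);return M['m10']/M['m00'],M['m01']/M['m00']
def pair(name,va,vb,key,pa,pb,z):
    out=[]
    for v,p in((va,pa),(vb,pb)):
        im,c=load(v); ct=comp(masks(im)[key],p); out.append((c,cen(ct))); print(name,v,np.round(cen(ct),1),*rect(c,ct,z))
    print('   tri',*[np.round(x,4) for x in tri(*out[0],*out[1])])
pair('insert','wC','wD','red',(178,268),(258,268),.010)
pair('knob','wC','wD','orange',(330,293),(410,294),.026)
pair('Oins','wA','wB','red',(267,90),(356,90),.004)
pair('Oknob','wA','wB','orange',(238,339),(313,339),.004)
pair('Bins','wA','wB','white',(267,90),(356,90),.004)
pair('Bpush','wA','wB','white',(457,109),(543,108),.004)
pair('Bblk','wA','wB','white',(361,248),(441,247),.004)
pair('Bknob','wA','wB','white',(238,339),(313,339),.004)
pair('pusher','wA','wB','black',(158,200),(243,200),.010)
pair('Opush','wA','wB','black',(457,109),(543,108),.004)
pair('block','wC','wD','grey',(250,106),(341,106),.025)
E
```

```text
insert wC [177.6 267.2] [ 508.7 -436.2   99.6   48.3] 18.6 [ 508.7 -436.4]
insert wD [256.9 267.6] [ 508.8 -437.2   99.7   46.6] 18.5 [ 508.5 -437.2]
   tri [ 0.5082 -0.4385  0.0058] 0.0001
knob wC [329.3 292.1] [ 597.3 -291.1   54.9   48.5] 156.1 [ 597.5 -291.1]
knob wD [408.9 292.3] [ 596.2 -293.1   57.5   49.2] 1.5 [ 596.4 -293. ]
   tri [ 0.6019 -0.2925  0.0147] 0.0001
Oins wA [265.9  90.5] [394.9 267.7 100.   44.7] 119.2 [395.  267.7]
Oins wB [355.3  89.7] [395.  267.8  99.7  44.3] 119.5 [395.  267.8]
   tri [0.3941 0.2689 0.0046] 0.0
Oknob wA [237.7 339. ] [659.6  97.6  48.4  48.1] 153.6 [659.5  97.4]
Oknob wB [312.4 338.3] [658.8  97.   48.1  48. ] 156.5 [659.3  97.3]
   tri [0.659  0.0976 0.0042] 0.0
Bins wA [266.8  88.7] [395.1 267.9 139.4  79.5] 119.4 [395. 268.]
Bins wB [356.   87.9] [395.  267.8 139.4  79.4] 119.4 [394.9 267.8]
   tri [0.3926 0.2704 0.0027] 0.0
Bpush wA [454.2 110.7] [500.4 452.5  83.   27. ] 135.7 [500.4 452.6]
Bpush wB [542.5 109.8] [500.5 452.8  82.3  26.6] 135.5 [500.5 452.8]
   tri [0.4993 0.4533 0.0048] 0.0001
Bblk wA [359.7 246.5] [607.7 293.1 139.3  79.6] 134.1 [607.7 293.1]
Bblk wB [439.6 245.6] [607.6 292.8 139.2  79.8] 134.1 [607.5 292.8]
   tri [0.6055 0.2952 0.0025] 0.0001
Bknob wA [237.3 336.5] [658.9  97.9 139.7  79.6] 173.8 [658.8  97.9]
Bknob wB [311.9 335.8] [658.7  97.7 139.8  79.6] 173.8 [658.6  97.8]
   tri [0.6562 0.0981 0.0027] 0.0001
pusher wA [157.8 201.4] [456.6  97.6 119.4  65.4] 27.0 [456.2  97.8]
pusher wB [241.9 200. ] [455.5  98.7 119.2  60.7] 27.1 [455.4  98.4]
   tri [0.4537 0.0986 0.0116] 0.0008
Opush wA [454.6 109.3] [500.3 452.5 121.2  60.9] 135.6 [500.2 452.6]
Opush wB [542.8 108.2] [500.1 452.4 121.7  61.4] 135.7 [500.1 452.5]
   tri [0.498  0.4545 0.0038] 0.0002
block wC [257.7 105.6] [ 388.9 -284.9   75.    50.8] 112.2 [ 390.4 -278.9]
block wD [340.9 106. ] [ 387.8 -285.3   75.    49.9] 111.6 [ 387.7 -285.6]
   tri [ 0.387  -0.2823 -0.0252] 0.0003
```

Heights agree with the text: boards about 4 mm, insert and push-block tops consistent. The block triangulation was spoiled by shadow in wC, so I'll redo it with the dots and do the knob with its stud tip.

```bash
python3 - <<'E'
from meas import *
cc={}
for v,pk,pb in(('wC',(330,298),(250,106)),('wD',(412,300),(341,106))):
    im,c=load(v); cc[v]=c
    h=cv2.cvtColor(im,cv2.COLOR_BGR2HSV)
    # dots
    u,w=pb; sub=im[w-50:w+50,u-50:u+50]; m=(sub.max(2)<60).astype(np.uint8)
    n,l,st,ce=cv2.connectedComponentsWithStats(m)
    d=np.array([ce[i]+[u-50,w-50] for i in range(1,n) if 15<st[i,4]<150]); print(v,'dots',len(d),d[np.argsort(d[:,1])].round(1).tolist())
    cc[v+'d']=d[np.argsort(d[:,1])]
    u,w=pk; sub=im[w-30:w+30,u-30:u+30]
    cv2.imwrite(f'pics/k{v}.png',cv2.resize(sub,(480,480),interpolation=0))
a,b=cc['wCd'],cc['wDd']
if len(a)==len(b): 
    X=np.array([tri(cc['wC'],p,cc['wD'],q)[0] for p,q in zip(a,b)]);print(X.round(4),X.mean(0).round(4))
for v in('wC','wD'):
    X=np.array([onz(cc[v],*p,.025) for p in cc[v+'d']]);print(v,X.mean(0).round(4))
A=[cv2.imread(f'pics/k{v}.png') for v in('wC','wD')]
cv2.imwrite('pics/k2.png',cv2.resize(np.hstack(A),(800,400)))
E
```

```text
wC dots 6 [[254.5, 77.8], [237.5, 96.8], [274.6, 98.1], [221.2, 115.4], [257.7, 116.8], [241.5, 135.0]]
wD dots 6 [[349.5, 77.8], [331.5, 96.9], [368.4, 98.1], [313.8, 115.7], [350.5, 117.1], [332.6, 135.1]]
[[ 0.3669 -0.2677  0.0254]
 [ 0.3756 -0.2901  0.026 ]
 [ 0.391  -0.2583  0.0254]
 [ 0.3844 -0.3125  0.0252]
 [ 0.3999 -0.2806  0.0264]
 [ 0.4086 -0.3031  0.024 ]] [ 0.3877 -0.2854  0.0254]
wC [ 0.3877 -0.2854  0.025 ]
wD [ 0.3877 -0.2853  0.025 ]
```

View pics/k2.png

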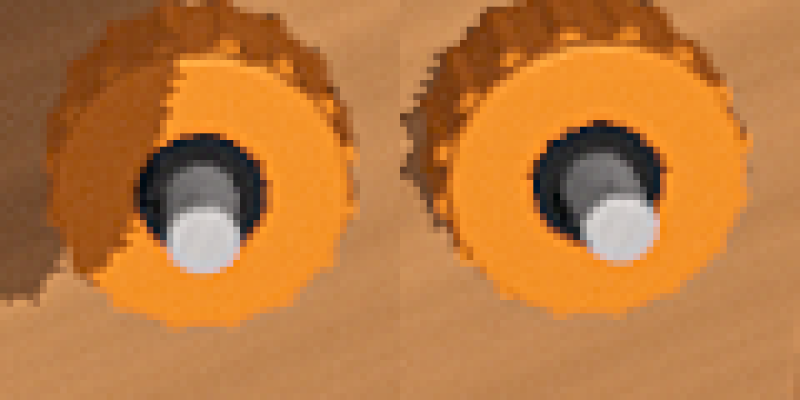

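Block centre is (0.3877,-0.2854), top at 25.4 mm. Stud tip is at about (330,303) in wC and (414.5,304) in wD. Computing the knob axis and the insert approach.

```bash
cat > go.py <<'E'
# usage: go.py x y z yawdeg : shift in tool axes and turn, from now
import sys
from plant import manip
from h import *
from scipy.spatial.transform import Rotation as Ro
x,y,z,yaw=map(float,sys.argv[1:5])
s=manip.state();q=s['tool_rot'];R=Ro.from_quat([q[1],q[2],q[3],q[0]]).as_matrix()
d=R.T@(np.array([x,y,z])-s['tool_pos'])
cur=np.degrees(np.arctan2(R[1,0],R[0,0]))
dy=(yaw-cur+180)%360-180
j=s['joint_pos']
print('t',round(s['time'],2),'pos',np.round(s['tool_pos'],4),'yaw',round(cur,2),'tilt',np.round(R[:2,2],4),'delta',d.round(4),'az',round(-np.radians(dy),4),'j6end',round(np.arctan2(y,x)-1.152-(((yaw-156.05)+180)%360-180)*np.pi/180,2),'w',round(s['gripper_width'],3),'F',np.round(s['contact_force'],1))
E
python3 - <<'E'
from meas import *
C=load('wC')[1];D=load('wD')[1]
print(tri(C,(330,303.2),D,(414.5,303.8)),onz(C,330,303.2,.044),onz(D,414.5,303.8,.044))
print(tri(C,(330,296),D,(411.5,296.8)),onz(C,330,296,.026),onz(D,411.5,296.8,.026))
E
python3 go.py 0.5085 -0.437 0.1 198.5
```

```text
(array([ 0.60214003, -0.29260487,  0.04299677]), np.float64(0.0003569373940684497)) [ 0.60150585 -0.29235615  0.044     ] [ 0.60178417 -0.2927033   0.044     ]
(array([ 0.60196131, -0.29207653,  0.02597083]), np.float64(0.0005969910988157572)) [ 0.60164773 -0.29194002  0.026     ] [ 0.60225816 -0.29218493  0.026     ]
t 4.5 pos [ 0.4522 -0.3369  0.3094] yaw 156.1 tilt [0.0003 0.    ] delta [-0.092  -0.0687  0.2094] az -0.7401 j6end -2.6 w 0.998 F [ 0.6 -0.3 -0.6]
```

step_arm --pt "-0.092 -0.069 0.21 0 0 -0.74 -1" --pt "-0.092 -0.069 0.21 0 0 -0.74 -1" --pt "-0.092 -0.069 0.21 0 0 -0.74 -1" --pt "-0.092 -0.069 0.21 0 0 -0.74 -1" --pt "-0.092 -0.069 0.21 0 0 -0.74 -1" --pt "-0.092 -0.069 0.21 0 0 -0.74 -1" --pt "-0.092 -0.069 0.21 0 0 -0.74 -1" --pt "-0.092 -0.069 0.21 0 0 -0.74 -1" --pt "-0.092 -0.069 0.21 0 0 -0.74 -1" --pt "-0.092 -0.069 0.21 0 0 -0.74 -1"

```text
time: 5.5
tool_pos: [0.5085, -0.4387, 0.1021]
tool_rot: [0.001, -0.16, 0.987, -0.002]
contact_force: [0.3, 0.4, -0.8]
gripper_width: 1.001
```

```bash
python3 go.py 0.5085 -0.437 0.006 198.5; python3 snap.py wE
```

```text
t 5.5 pos [ 0.5085 -0.4387  0.1021] yaw -161.6 tilt [ 0.0028 -0.003 ] delta [-0.0004  0.002   0.0961] az -0.0018 j6end -2.6 w 1.001 F [ 0.3  0.4 -0.8]
5.5 [ 0.5085 -0.4387  0.1021] [ 0.0011 -0.1599  0.9871 -0.0017] [-0.82  0.27  1.61  0.    1.26 -2.71] 0.0103 [ 0.3  0.4 -0.8] 1.001
```

View pics/wE.png

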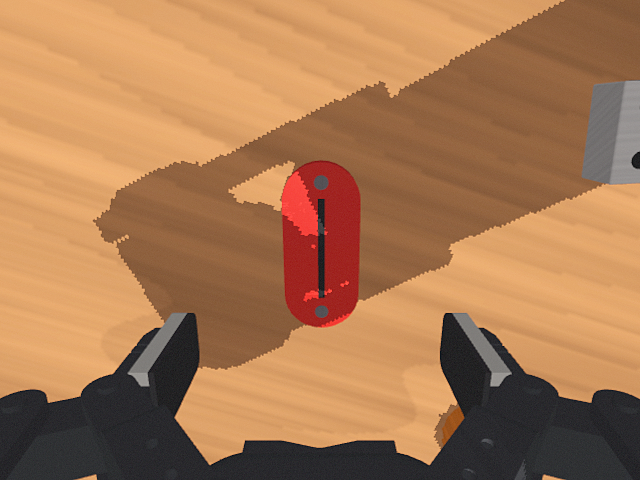

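The insert (321,244) lies centred and aligned between the jaws. I'll check its centre from here and go down.

```bash
python3 - <<'E'
from meas import *
im,c=load('wE'); ct=comp(masks(im)['red'],(321,244)); print(*rect(c,ct,.010)); print(onz(c,321,249,.010))
# screws at ends of slot
for p in((321,183),(321,312)): print(onz(c,*p,.01))
E
```

```text
[ 508.6 -438.4  100.1   44. ] 18.6 [ 509.  -438.3]
[ 0.5090847  -0.43820547  0.01      ]
[ 0.4729207  -0.45029496  0.01      ]
[ 0.54709329 -0.42549934  0.01      ]
```

step_arm --pt "0 0.002 0.04 0 0 0 -1" --pt "0 0.002 0.07 0 0 0 -1" --pt "0 0.002 0.085 0 0 0 -1" --pt "0 0.002 0.096 0 0 0 -1" --pt "0 0.002 0.096 0 0 0 -1" --pt "0 0.002 0.096 0 0 0 -1"

```text
time: 6.15
tool_pos: [0.5077, -0.4372, 0.0047]
tool_rot: [0.001, -0.16, 0.987, -0.001]
contact_force: [0.3, -0.1, 0.0]
gripper_width: 1.0
```

step_arm --pt "0 0 0 0 0 0 1" --pt "0 0 0 0 0 0 1" --pt "0 0 0 0 0 0 1" --pt "0 0 0 0 0 0 1" --pt "0 0 0 0 0 0 1" --pt "0 0 0 0 0 0 1" --pt "0 0 0 0 0 0 1" --pt "0 0 0 0 0 0 1"

```text
time: 6.95
tool_pos: [0.5084, -0.4378, 0.0065]
tool_rot: [0.001, -0.16, 0.987, -0.002]
contact_force: [-0.3, 1.8, 8.5]
gripper_width: 0.489
```

step_arm --pt "0 0 -0.02 0 0 0 1" --pt "0 0 -0.05 0 0 0 1" --pt "0 0 -0.1 0 0 0 1" --pt "0 0 -0.12 0 0 0 1" --pt "0 0 -0.12 0 0 0 1" --pt "0 0 -0.12 0 0 0 1" --pt "0 0 -0.12 0 0 0 1"

```text
time: 7.65
tool_pos: [0.5059, -0.4353, 0.1208]
tool_rot: [-0.001, -0.16, 0.987, 0.002]
contact_force: [0.0, 0.4, -1.4]
gripper_width: 0.494
```

```bash
python3 snap.py wF;python3 go.py 0.395 0.2678 0.11 119.4
```

```text
7.65 [ 0.5059 -0.4353  0.1208] [-0.0011 -0.1599  0.9871  0.0016] [-0.82  0.25  1.6  -0.    1.3  -2.71] 0.011 [ 0.   0.4 -1.4] 0.494
t 7.7 pos [ 0.5059 -0.4352  0.1205] yaw -161.59 tilt [-0.0031  0.0033] delta [-0.1168  0.702   0.0131] az 1.3789 j6end 0.08 w 0.492 F [-0.3 -0.1 -1.1]
```

View pics/wF.png

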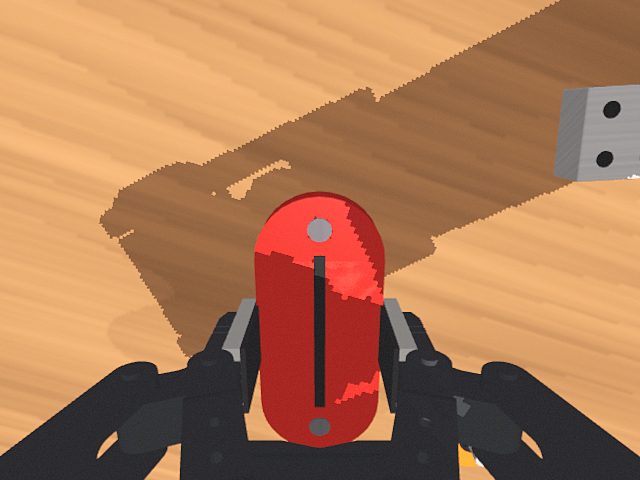

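Insert held square in the pads. Carrying it over its board.

step_arm --pt "-0.117 0.702 -0.04 0 0 1.379 1" --pt "-0.117 0.702 -0.04 0 0 1.379 1" --pt "-0.117 0.702 -0.04 0 0 1.379 1" --pt "-0.117 0.702 -0.04 0 0 1.379 1" --pt "-0.117 0.702 -0.04 0 0 1.379 1" --pt "-0.117 0.702 -0.04 0 0 1.379 1" --pt "-0.117 0.702 -0.04 0 0 1.379 1" --pt "-0.117 0.702 -0.04 0 0 1.379 1" --pt "-0.117 0.702 -0.04 0 0 1.379 1" --pt "-0.117 0.702 -0.04 0 0 1.379 1" --pt "-0.117 0.702 -0.04 0 0 1.379 1" --pt "-0.117 0.702 -0.04 0 0 1.379 1" --pt "-0.117 0.702 -0.04 0 0 1.379 1" --pt "-0.117 0.702 -0.04 0 0 1.379 1" --pt "-0.117 0.702 -0.04 0 0 1.379 1" --pt "-0.117 0.702 -0.04 0 0 1.379 1" --pt "-0.117 0.702 -0.04 0 0 1.379 1" --pt "-0.117 0.702 -0.04 0 0 1.379 1" --pt "-0.117 0.702 -0.04 0 0 1.379 1" --pt "-0.117 0.702 -0.04 0 0 1.379 1"

```text
time: 9.7
tool_pos: [0.3966, 0.2656, 0.163]
tool_rot: [-0.0, 0.505, 0.863, -0.0]
contact_force: [0.3, -0.1, -1.2]
gripper_width: 0.493
```

```bash
python3 snap.py wG;python3 go.py 0.395 0.2678 0.05 119.4
```

```text
9.7 [0.3966 0.2656 0.163 ] [-1.000e-04  5.054e-01  8.629e-01 -2.000e-04] [ 0.43 -0.25  2.03 -0.    1.37 -0.08] 0.0056 [ 0.3 -0.1 -1.2] 0.493
t 9.75 pos [0.3966 0.2658 0.1632] yaw 119.3 tilt [-0.0001 -0.0001] delta [ 0.0026 -0.0004  0.1132] az -0.0018 j6end 0.08 w 0.491 F [ 0.4 -0.2 -1.3]
```

View pics/wG.png

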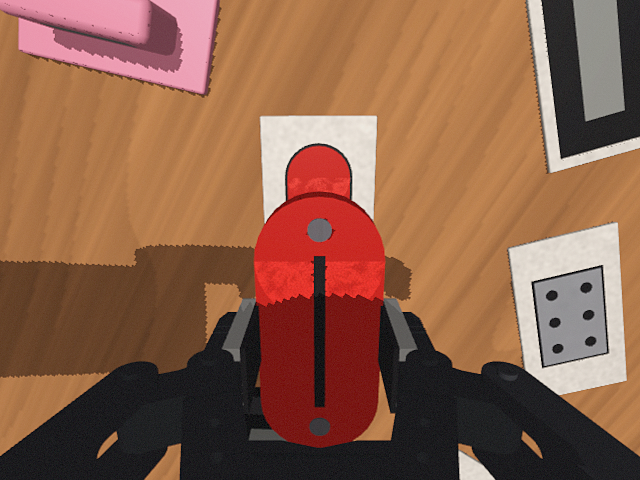

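step_arm --pt "0.0026 0 0.05 0 0 0 1" --pt "0.0026 0 0.09 0 0 0 1" --pt "0.0026 0 0.12 0 0 0 1" --pt "0.0026 0 0.14 0 0 0 1" --pt "0.0026 0 0.145 0 0 0 1" --pt "0.0026 0 0.145 0 0 0 1" --pt "0.0026 0 0.145 0 0 0 1" --pt "0.0026 0 0.145 0 0 0 1" --pt "0.0026 0 0.145 0 0 0 1"

```text
time: 10.65
tool_pos: [0.3961, 0.2693, 0.0197]
tool_rot: [0.001, 0.505, 0.863, 0.001]
contact_force: [0.0, 0.3, -0.7]
gripper_width: 0.496
```

```bash
python3 go.py 0.395 0.2678 0.011 119.4
```

```text
t 10.65 pos [0.3961 0.2693 0.0197] yaw 119.39 tilt [0.0024 0.0011] delta [-0.0008 -0.0017  0.0087] az -0.0002 j6end 0.08 w 0.496 F [ 0.   0.3 -0.7]
```

step_arm --pt "-0.001 -0.002 0.004 0 0 0 1" --pt "-0.001 -0.002 0.008 0 0 0 1" --pt "-0.001 -0.002 0.009 0 0 0 1" --pt "-0.001 -0.002 0.009 0 0 0 1" --pt "-0.001 -0.002 0.009 0 0 0 1" --pt "-0.001 -0.002 0.009 0 0 0 1"

```text
time: 11.25
tool_pos: [0.3941, 0.2671, 0.0104]
tool_rot: [-0.0, 0.505, 0.863, -0.0]
contact_force: [-2.8, -1.0, 8.1]
gripper_width: 0.491
```

```bash
python3 go.py 0.395 0.2678 0.011 119.4
```

```text
t 11.25 pos [0.3941 0.2671 0.0104] yaw 119.4 tilt [-0.0003 -0.0004] delta [ 0.0002  0.0011 -0.0006] az -0.0 j6end 0.08 w 0.491 F [-2.8 -1.   8.1]
```

step_arm --pt "0 0.001 0 0 0 0 1" --pt "0 0.001 0 0 0 0 -1" --pt "0 0.001 0 0 0 0 -1" --pt "0 0.001 0 0 0 0 -1" --pt "0 0.001 0 0 0 0 -1" --pt "0 0.001 0 0 0 0 -1" --pt "0 0.001 0 0 0 0 -1" --pt "0 0.001 -0.04 0 0 0 -1" --pt "0 0.001 -0.08 0 0 0 -1" --pt "0 0.001 -0.12 0 0 0 -1" --pt "0 0.001 -0.15 0 0 0 -1" --pt "0 0.001 -0.15 0 0 0 -1" --pt "0 0.001 -0.15 0 0 0 -1"

```text
time: 12.55
tool_pos: [0.3951, 0.2677, 0.16]
tool_rot: [0.001, 0.505, 0.863, 0.001]
contact_force: [-0.1, -0.3, -1.0]
gripper_width: 1.002
```

```bash
python3 snap.py wH; python3 - <<'E'
from meas import *
im,c=load('wH')
ct=comp(masks(im)['white'],(320,200)); print('board',*rect(c,ct,.004))
ct=comp(masks(im)['red'],(320,230)); print('ins',*rect(c,ct,.014))
E
python3 go.py 0.4555 0.0987 0.15 27.1;python3 go.py 0.4555 0.0987 0.15 207.1
```

```text
12.55 [0.3951 0.2677 0.16  ] [5.000e-04 5.046e-01 8.634e-01 7.000e-04] [ 0.44 -0.25  2.03 -0.    1.36 -0.07] 0.041 [-0.1 -0.3 -1. ] 1.002
board [394.9 268.2 138.6  79.4] 119.4 [394.9 268.3]
ins [394.9 268.  100.9  44.5] 119.3 [394.9 267.9]
t 12.6 pos [0.3943 0.2673 0.1585] yaw 119.39 tilt [-0.0011 -0.0005] delta [-0.1769 -0.0294  0.0085] az 1.6108 j6end 1.31 w 1.002 F [-0.8 -0.2 -0.9]
t 12.6 pos [0.3943 0.2673 0.1585] yaw 119.39 tilt [-0.0011 -0.0005] delta [-0.1769 -0.0294  0.0085] az -1.5308 j6end -1.83 w 1.002 F [-0.8 -0.2 -0.9]
```

View pics/wH.png

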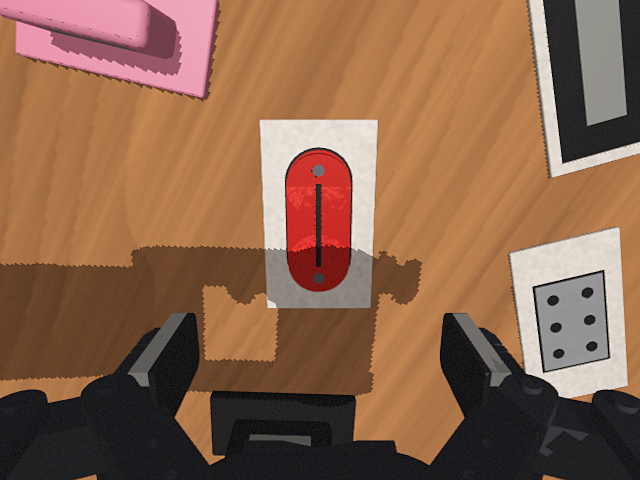

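The insert sits on its outline (insert 394.9,268.0 at 119.3° against board 394.9,268.2 at 119.4°, in mm). Next is the push block.

step_arm --pt "-0.177 -0.03 0.01 0 0 -1.531 -1" --pt "-0.177 -0.03 0.01 0 0 -1.531 -1" --pt "-0.177 -0.03 0.01 0 0 -1.531 -1" --pt "-0.177 -0.03 0.01 0 0 -1.531 -1" --pt "-0.177 -0.03 0.01 0 0 -1.531 -1" --pt "-0.177 -0.03 0.01 0 0 -1.531 -1" --pt "-0.177 -0.03 0.01 0 0 -1.531 -1" --pt "-0.177 -0.03 0.01 0 0 -1.531 -1" --pt "-0.177 -0.03 0.01 0 0 -1.531 -1" --pt "-0.177 -0.03 0.01 0 0 -1.531 -1" --pt "-0.177 -0.03 0.01 0 0 -1.531 -1" --pt "-0.177 -0.03 0.01 0 0 -1.531 -1" --pt "-0.177 -0.03 0.01 0 0 -1.531 -1" --pt "-0.177 -0.03 0.01 0 0 -1.531 -1" --pt "-0.177 -0.03 0.01 0 0 -1.531 -1"

```text
time: 14.1
tool_pos: [0.4553, 0.0986, 0.1489]
tool_rot: [-0.0, -0.234, 0.972, 0.0]
contact_force: [0.1, 0.4, 0.6]
gripper_width: 1.001
```

```bash
python3 snap.py wI; python3 go.py 0.4555 0.0987 0.03 207.1; python3 - <<'E'
from meas import *
im,c=load('wI')
h=cv2.cvtColor(im,cv2.COLOR_BGR2HSV)
ct=comp(h[...,2]<55,(320,230),2000); print('pusher',len(ct),ct.min(0),ct.max(0),*rect(c,ct,.010))
E
```

```text
14.1 [0.4553 0.0986 0.1489] [-3.000e-04 -2.339e-01  9.723e-01  1.000e-04] [ 0.05 -0.27  2.06 -0.    1.35 -1.99] 0.0049 [0.1 0.4 0.6] 1.001
t 14.15 pos [0.4553 0.0986 0.1491] yaw -152.93 tilt [-0.0004 -0.    ] delta [-0.0003  0.      0.1191] az -0.0006 j6end -1.83 w 1.0 F [-0.3  0.5  0.2]
pusher 503 [272. 137.] [363. 309.] [456.7  97.9 121.5  59. ] 27.2 [456.2  97.6]
```

View pics/wI.png

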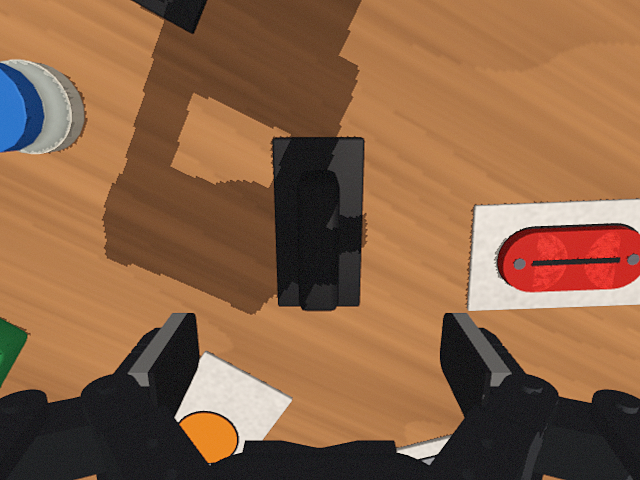

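The push block (319,222) is centred between the jaws. Refining its centre along its length from the plate's end edges at rows 137.5 and 305.5.

```bash
python3 - <<'E'
from meas import *
im,c=load('wI')
g=cv2.cvtColor(im,cv2.COLOR_BGR2GRAY)
print(g[130:146,295],g[298:314,288],g[298:314,350])
R=np.array(c['R']);print('cam',-R.T@c['t'])
u=np.array([np.cos(np.radians(27.1)),np.sin(np.radians(27.1))])
for a,b in((295,350),(288,350)):
  for r1,r2 in((137.5,305.5),):
    p=(onz(c,a,r1,.01)+onz(c,b,r1,.01))/2;q=(onz(c,a,r2,.01)+onz(c,b,r2,.01))/2
    print(p,q,np.linalg.norm(p-q),(p+q)/2, ((p+q)/2)[:2]@u, np.array([.4553,.0986])@u)
E
```

```text
[79 78 77 74 76 78 76 22 18 28 22 14 25 27 18 26] [ 41  39  40  38  39  40  39  29  83 148 141 138 138 134 138 138] [ 40  41  44  37  42  39  41  26  85 151 142 138 143 142 145 142]
cam [0.38964767 0.0644976  0.28354857]
[0.40155213 0.07298023 0.01      ] [0.5068175  0.12707999 0.01      ] 0.11835362885252737 [0.45418481 0.10003011 0.01      ] 0.4498893450072619 0.45023061779267054
[0.40257382 0.07098073 0.01      ] [0.5079718  0.12482101 0.01      ] 0.11835333077203863 [0.45527281 0.09790087 0.01      ] 0.4498879269900457 0.45023061779267054
```

step_arm --pt "0 0 0.04 0 0 0 -1" --pt "0 0 0.08 0 0 0 -1" --pt "0 0 0.105 0 0 0 -1" --pt "0 0 0.119 0 0 0 -1" --pt "0 0 0.119 0 0 0 -1" --pt "0 0 0.119 0 0 0 -1" --pt "0 0 0.119 0 0 0 -1" --pt "0 0 0.119 0 0 0 1" --pt "0 0 0.119 0 0 0 1" --pt "0 0 0.119 0 0 0 1" --pt "0 0 0.119 0 0 0 1" --pt "0 0 0.119 0 0 0 1" --pt "0 0 0.119 0 0 0 1" --pt "0 0 0.119 0 0 0 1" --pt "0 0 0.119 0 0 0 1" --pt "0 0 0.119 0 0 0 1"

```text
time: 15.75
tool_pos: [0.4558, 0.0986, 0.0306]
tool_rot: [0.0, -0.234, 0.972, -0.0]
contact_force: [-0.5, -0.7, 3.7]
gripper_width: 0.271
```

```bash
python3 go.py 0.5003 0.4526 0.15 135.6
```

```text
t 15.75 pos [0.4558 0.0986 0.0306] yaw -152.89 tilt [ 0.0005 -0.    ] delta [-0.201   0.2948 -0.1194] az 1.2481 j6end -0.06 w 0.271 F [-0.5 -0.7  3.7]
```

step_arm --pt "0 0 -0.03 0 0 0 1" --pt "0 0 -0.07 0 0 0 1" --pt "0 0 -0.11 0 0 0 1" --pt "-0.201 0.295 -0.12 0 0 1.248 1" --pt "-0.201 0.295 -0.12 0 0 1.248 1" --pt "-0.201 0.295 -0.12 0 0 1.248 1" --pt "-0.201 0.295 -0.12 0 0 1.248 1" --pt "-0.201 0.295 -0.12 0 0 1.248 1" --pt "-0.201 0.295 -0.12 0 0 1.248 1" --pt "-0.201 0.295 -0.12 0 0 1.248 1" --pt "-0.201 0.295 -0.12 0 0 1.248 1" --pt "-0.201 0.295 -0.12 0 0 1.248 1" --pt "-0.201 0.295 -0.12 0 0 1.248 1" --pt "-0.201 0.295 -0.12 0 0 1.248 1" --pt "-0.201 0.295 -0.12 0 0 1.248 1" --pt "-0.201 0.295 -0.12 0 0 1.248 1" --pt "-0.201 0.295 -0.12 0 0 1.248 1"

```text
time: 17.45
tool_pos: [0.5, 0.4522, 0.1504]
tool_rot: [0.0, 0.378, 0.926, 0.0]
contact_force: [-0.4, 0.3, -1.1]
gripper_width: 0.273
```

```bash
python3 snap.py wJ; python3 go.py 0.5003 0.4526 0.035 135.6
```

```text
17.45 [0.5    0.4522 0.1504] [0.000e+00 3.779e-01 9.259e-01 1.000e-04] [ 0.62  0.23  1.57  0.    1.34 -0.17] 0.0049 [-0.4  0.3 -1.1] 0.273
t 17.5 pos [0.5001 0.4524 0.1505] yaw 135.6 tilt [0.0002 0.0002] delta [-0.      0.0003  0.1155] az -0.0001 j6end -0.06 w 0.275 F [ 0.7  0.  -1.9]
```

View pics/wJ.png

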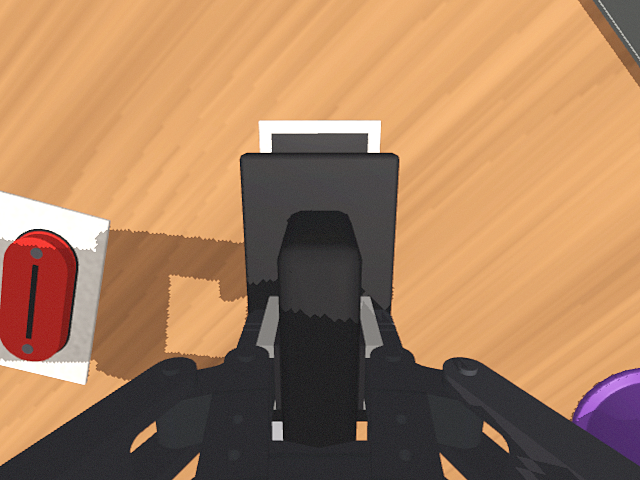

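The push block is held straight, with its outline edge showing at (320,130). Lowering.

step_arm --pt "0 0 0.04 0 0 0 1" --pt "0 0 0.08 0 0 0 1" --pt "0 0 0.1 0 0 0 1" --pt "0 0 0.11 0 0 0 1" --pt "0 0 0.114 0 0 0 1" --pt "0 0 0.115 0 0 0 1" --pt "0 0 0.115 0 0 0 1" --pt "0 0 0.115 0 0 0 1"

```text
time: 18.3
tool_pos: [0.5009, 0.4535, 0.0372]
tool_rot: [0.001, 0.378, 0.926, 0.001]
contact_force: [-0.1, -0.8, -1.0]
gripper_width: 0.273
```

```bash
python3 go.py 0.5003 0.4526 0.0346 135.6
```

```text
t 18.3 pos [0.5009 0.4535 0.0372] yaw 135.61 tilt [0.0024 0.0017] delta [-0.0002 -0.0011  0.0026] az 0.0002 j6end -0.06 w 0.273 F [-0.1 -0.8 -1. ]
```

step_arm --pt "0 -0.001 0.001 0 0 0 1" --pt "0 -0.001 0.002 0 0 0 1" --pt "0 -0.001 0.002 0 0 0 1" --pt "0 -0.001 0.002 0 0 0 1"

```text
time: 18.7
tool_pos: [0.4997, 0.4524, 0.0346]
tool_rot: [0.0, 0.378, 0.926, 0.001]
contact_force: [-1.8, -0.8, 5.1]
gripper_width: 0.272
```

```bash
python3 go.py 0.5003 0.4526 0.0346 135.6
```

```text
t 18.7 pos [0.4997 0.4524 0.0346] yaw 135.61 tilt [0.001  0.0007] delta [-0.0003  0.0005  0.    ] az 0.0002 j6end -0.06 w 0.272 F [-1.8 -0.8  5.1]
```

Seated. Releasing, lifting and looking.

step_arm --pt "0 0 0 0 0 0 -1" --pt "0 0 0 0 0 0 -1" --pt "0 0 0 0 0 0 -1" --pt "0 0 0 0 0 0 -1" --pt "0 0 0 0 0 0 -1" --pt "0 0 0 0 0 0 -1" --pt "0 0 0 0 0 0 -1" --pt "0 0 0 0 0 0 -1" --pt "0 0 -0.04 0 0 0 -1" --pt "0 0 -0.08 0 0 0 -1" --pt "0 0 -0.12 0 0 0 -1" --pt "0 0 -0.15 0 0 0 -1" --pt "0 0 -0.15 0 0 0 -1" --pt "0 0 -0.15 0 0 0 -1" --pt "0 0 -0.15 0 0 0 -1"

```text
time: 20.2
tool_pos: [0.4984, 0.4514, 0.1812]
tool_rot: [-0.001, 0.378, 0.926, -0.001]
contact_force: [-1.5, -0.1, -0.4]
gripper_width: 1.003
```

```bash
python3 snap.py wK; python3 go.py 0.3877 -0.2854 0.12 111.8;python3 go.py 0.3877 -0.2854 0.12 291.8; python3 - <<'E'
from meas import *
im,c=load('wK')
print('board',*rect(c,comp(masks(im)['white'],(320,200),2000),.004))
ct=comp(masks(im)['black'],(320,230),2000); print('p',*rect(c,ct,.014))
E
```

```text
20.2 [0.4984 0.4514 0.1812] [-8.000e-04  3.778e-01  9.259e-01 -1.300e-03] [ 0.63  0.2   1.55 -0.    1.39 -0.17] 0.0126 [-1.5 -0.1 -0.4] 1.003
t 20.25 pos [0.4982 0.4513 0.1807] yaw 135.61 tilt [-0.0032 -0.0023] delta [-0.4364 -0.6035  0.0628] az 0.4155 j6end -1.01 w 1.001 F [ 1.  -0.6 -0.7]
t 20.25 pos [0.4982 0.4513 0.1807] yaw 135.61 tilt [-0.0032 -0.0023] delta [-0.4364 -0.6035  0.0628] az -2.7261 j6end -4.16 w 1.001 F [ 1.  -0.6 -0.7]
board [500.4 452.6 139.   79.5] 135.7 [500.4 452.6]
p [499.5 453.2 119.8  60.9] 135.9 [499.6 453.2]
```

View pics/wK.png

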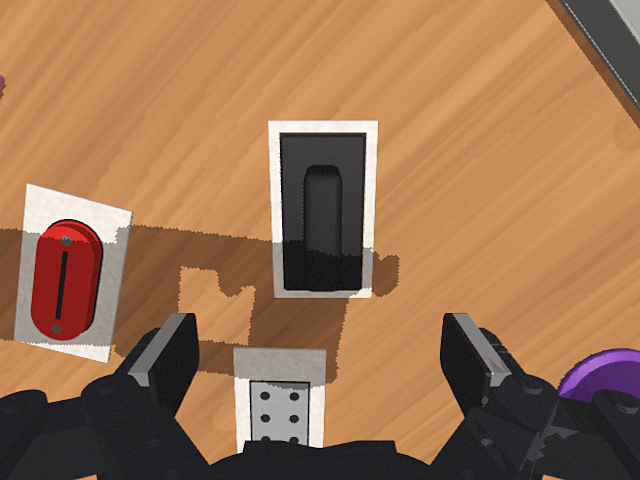

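The push block is centred (499.5,453.2 at 135.9° against 500.4,452.6 at 135.7°, partly side-face bias). Next is the steel block.

step_arm --pt "-0.436 -0.604 0.03 0 0 0.416 -1" --pt "-0.436 -0.604 0.03 0 0 0.416 -1" --pt "-0.436 -0.604 0.03 0 0 0.416 -1" --pt "-0.436 -0.604 0.03 0 0 0.416 -1" --pt "-0.436 -0.604 0.03 0 0 0.416 -1" --pt "-0.436 -0.604 0.03 0 0 0.416 -1" --pt "-0.436 -0.604 0.03 0 0 0.416 -1" --pt "-0.436 -0.604 0.03 0 0 0.416 -1" --pt "-0.436 -0.604 0.03 0 0 0.416 -1" --pt "-0.436 -0.604 0.03 0 0 0.416 -1" --pt "-0.436 -0.604 0.03 0 0 0.416 -1" --pt "-0.436 -0.604 0.03 0 0 0.416 -1" --pt "-0.436 -0.604 0.03 0 0 0.416 -1" --pt "-0.436 -0.604 0.03 0 0 0.416 -1" --pt "-0.436 -0.604 0.03 0 0 0.416 -1" --pt "-0.436 -0.604 0.03 0 0 0.416 -1" --pt "-0.436 -0.604 0.03 0 0 0.416 -1" --pt "-0.436 -0.604 0.03 0 0 0.416 -1" --pt "-0.436 -0.604 0.03 0 0 0.416 -1" --pt "-0.436 -0.604 0.03 0 0 0.416 -1"

```text
time: 22.25
tool_pos: [0.3885, -0.2834, 0.1532]
tool_rot: [-0.0, 0.56, 0.828, 0.0]
contact_force: [-0.5, -0.2, -0.4]
gripper_width: 1.001
```

```bash
python3 snap.py wL; python3 go.py 0.3877 -0.2854 0.011 111.8; python3 - <<'E'
from meas import *
im,c=load('wL')
m=(im.max(2)<60).astype(np.uint8); n,l,st,ce=cv2.connectedComponentsWithStats(m)
d=np.array([ce[i] for i in range(1,n) if 20<st[i,4]<400 and ce[i][1]<310 and 220<ce[i][0]<420]);print(d.round(1).tolist())
X=np.array([onz(c,*p,.025)[:2] for p in d]);print(X.mean(0).round(4))
E
```

```text
22.25 [ 0.3885 -0.2834  0.1532] [-1.000e-04  5.600e-01  8.285e-01  0.000e+00] [-0.79 -0.23  2.03  0.    1.35 -1.17] 0.0064 [-0.5 -0.2 -0.4] 1.001
t 22.3 pos [ 0.3886 -0.2836  0.1533] yaw 111.88 tilt [ 0.0001 -0.    ] delta [-0.0014 -0.0015  0.1423] az 0.0013 j6end -1.01 w 1.001 F [-0.2  1.  -0.4]
[[296.1, 197.1], [336.7, 197.5], [296.4, 233.1], [335.7, 233.4], [296.7, 267.4], [335.4, 267.6]]
[ 0.3878 -0.2853]
```

View pics/wL.png

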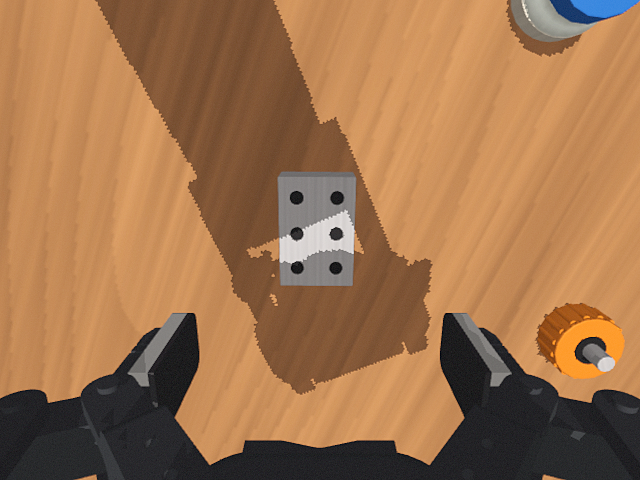

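The block (316,232) is confirmed at (0.3878,-0.2853). Descending and gripping.

step_arm --pt "-0.001 -0.0015 0.05 0 0 0 -1" --pt "-0.001 -0.0015 0.1 0 0 0 -1" --pt "-0.001 -0.0015 0.13 0 0 0 -1" --pt "-0.001 -0.0015 0.142 0 0 0 -1" --pt "-0.001 -0.0015 0.142 0 0 0 -1" --pt "-0.001 -0.0015 0.142 0 0 0 -1" --pt "-0.001 -0.0015 0.142 0 0 0 -1" --pt "-0.001 -0.0015 0.142 0 0 0 1" --pt "-0.001 -0.0015 0.142 0 0 0 1" --pt "-0.001 -0.0015 0.142 0 0 0 1" --pt "-0.001 -0.0015 0.142 0 0 0 1" --pt "-0.001 -0.0015 0.142 0 0 0 1" --pt "-0.001 -0.0015 0.142 0 0 0 1" --pt "-0.001 -0.0015 0.142 0 0 0 1" --pt "-0.001 -0.0015 0.142 0 0 0 1"

```text
time: 23.8
tool_pos: [0.388, -0.2867, 0.0125]
tool_rot: [0.001, 0.561, 0.828, -0.0]
contact_force: [-0.7, 1.1, 6.3]
gripper_width: 0.57
```

```bash
python3 go.py 0.6076 0.2930 0.13 134.1
```

```text
t 23.8 pos [ 0.388  -0.2867  0.0125] yaw 111.77 tilt [ 0.0013 -0.0012] delta [ 0.4568  0.4191 -0.1179] az -0.3897 j6end -0.32 w 0.57 F [-0.7  1.1  6.3]
```

step_arm --pt "0 0 -0.03 0 0 0 1" --pt "0 0 -0.07 0 0 0 1" --pt "0 0 -0.12 0 0 0 1" --pt "0.456 0.419 -0.14 0 0 -0.39 1" --pt "0.456 0.419 -0.14 0 0 -0.39 1" --pt "0.456 0.419 -0.14 0 0 -0.39 1" --pt "0.456 0.419 -0.14 0 0 -0.39 1" --pt "0.456 0.419 -0.14 0 0 -0.39 1" --pt "0.456 0.419 -0.14 0 0 -0.39 1" --pt "0.456 0.419 -0.14 0 0 -0.39 1" --pt "0.456 0.419 -0.14 0 0 -0.39 1" --pt "0.456 0.419 -0.14 0 0 -0.39 1" --pt "0.456 0.419 -0.14 0 0 -0.39 1" --pt "0.456 0.419 -0.14 0 0 -0.39 1" --pt "0.456 0.419 -0.14 0 0 -0.39 1" --pt "0.456 0.419 -0.14 0 0 -0.39 1" --pt "0.456 0.419 -0.14 0 0 -0.39 1" --pt "0.456 0.419 -0.14 0 0 -0.39 1" --pt "0.456 0.419 -0.14 0 0 -0.39 1" --pt "0.456 0.419 -0.14 0 0 -0.39 1"

```text
time: 25.8
tool_pos: [0.6066, 0.2915, 0.1506]
tool_rot: [-0.0, 0.39, 0.921, -0.001]
contact_force: [0.5, 0.0, -5.2]
gripper_width: 0.571
```

```bash
python3 snap.py wM; python3 go.py 0.6083 0.2923 0.0165 134.1; python3 - <<'E'
from meas import *
from scipy.spatial.transform import Rotation as Ro
im,c=load('wM'); s=pickle.load(open('pics/wM.pkl','rb'))[0]
m=(im.max(2)<50).astype(np.uint8); n,l,st,ce=cv2.connectedComponentsWithStats(m)
d=np.array([ce[i] for i in range(1,n) if 60<st[i,4]<600 and ce[i][1]>180 and 250<ce[i][0]<390]);print(d.round(1).tolist())
q=s['tool_rot'];R=Ro.from_quat([q[1],q[2],q[3],q[0]]).as_matrix()
z=s['tool_pos'][2]-0.0125+0.025
X=np.array([onz(c,*p,z) for p in d]);print(((X-s['tool_pos'])@R).round(4))
E
```

```text
25.8 [0.6066 0.2915 0.1506] [-5.000e-04  3.904e-01  9.206e-01 -6.000e-04] [ 0.34  0.23  1.57 -0.    1.34 -0.43] 0.0092 [ 0.5  0.  -5.2] 0.571
t 25.85 pos [0.6068 0.2916 0.1509] yaw 134.04 tilt [-0.0008 -0.0004] delta [-0.0005  0.0016  0.1344] az -0.0011 j6end -0.32 w 0.567 F [ 0.3  0.  -4.9]
[[303.1, 190.1], [341.2, 190.1], [278.2, 275.3], [360.5, 275.6], [280.1, 342.5], [358.3, 342.7], [281.7, 403.2], [356.0, 403.3]]
[[ 0.0522 -0.0044 -0.0125]
 [ 0.0522  0.007  -0.0125]
 [ 0.025  -0.0125 -0.0125]
 [ 0.0249  0.0135 -0.0125]
 [ 0.0009 -0.0126 -0.0125]
 [ 0.0009  0.0135 -0.0125]
 [-0.0231 -0.0127 -0.0125]
 [-0.0231  0.0133 -0.0125]]
```

View pics/wM.png

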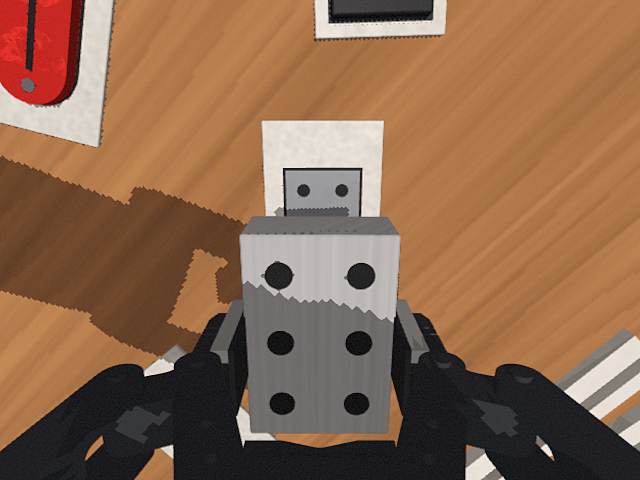

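The block is held square with its centre 0.9 mm ahead of the TCP, as allowed for. Lowering.

step_arm --pt "-0.0005 0.0012 0.05 0 0 0 1" --pt "-0.0005 0.0012 0.09 0 0 0 1" --pt "-0.0005 0.0012 0.115 0 0 0 1" --pt "-0.0005 0.0012 0.13 0 0 0 1" --pt "-0.0005 0.0012 0.131 0 0 0 1" --pt "-0.0005 0.0012 0.131 0 0 0 1" --pt "-0.0005 0.0012 0.131 0 0 0 1" --pt "-0.0005 0.0012 0.131 0 0 0 1"

```text
time: 26.65
tool_pos: [0.6096, 0.2937, 0.0224]
tool_rot: [0.001, 0.39, 0.921, 0.001]
contact_force: [0.5, -0.6, -5.5]
gripper_width: 0.572
```

```bash
python3 go.py 0.6082 0.2924 0.0165 134.1
```

```text
t 26.65 pos [0.6096 0.2937 0.0224] yaw 134.12 tilt [0.0029 0.001 ] delta [ 0.     -0.0019  0.0059] az 0.0003 j6end -0.32 w 0.572 F [ 0.5 -0.6 -5.5]
```

step_arm --pt "0 -0.0012 0.001 0 0 0 1" --pt "0 -0.0012 0.002 0 0 0 1" --pt "0 -0.0012 0.003 0 0 0 1" --pt "0 -0.0012 0.003 0 0 0 1" --pt "0 -0.0012 0.003 0 0 0 1" --pt "0 -0.0012 0.003 0 0 0 1"

```text
time: 27.25
tool_pos: [0.6075, 0.2925, 0.0173]
tool_rot: [-0.0, 0.39, 0.921, -0.0]
contact_force: [-0.2, 0.6, -4.6]
gripper_width: 0.569
```

```bash
python3 go.py 0.6082 0.2924 0.0165 134.1
```

```text
t 27.25 pos [0.6075 0.2925 0.0173] yaw 134.12 tilt [-0.0001 -0.    ] delta [-0.0005  0.0004  0.0008] az 0.0003 j6end -0.32 w 0.569 F [-0.2  0.6 -4.6]
```

step_arm --pt "-0.0005 0.0004 0.001 0 0 0 1" --pt "-0.0005 0.0004 0.001 0 0 0 1" --pt "-0.0005 0.0004 0.001 0 0 0 1" --pt "-0.0005 0.0004 0.001 0 0 0 -1" --pt "-0.0005 0.0004 0.001 0 0 0 -1" --pt "-0.0005 0.0004 0.001 0 0 0 -1" --pt "-0.0005 0.0004 0.001 0 0 0 -1" --pt "-0.0005 0.0004 0.001 0 0 0 -1" --pt "-0.0005 0.0004 0.001 0 0 0 -1" --pt "-0.0005 0.0004 -0.04 0 0 0 -1" --pt "-0.0005 0.0004 -0.08 0 0 0 -1" --pt "-0.0005 0.0004 -0.12 0 0 0 -1" --pt "-0.0005 0.0004 -0.15 0 0 0 -1" --pt "-0.0005 0.0004 -0.15 0 0 0 -1" --pt "-0.0005 0.0004 -0.15 0 0 0 -1" --pt "-0.0005 0.0004 -0.15 0 0 0 -1"

```text
time: 28.85
tool_pos: [0.6071, 0.292, 0.1652]
tool_rot: [-0.001, 0.39, 0.921, -0.001]
contact_force: [0.7, -0.5, -0.7]
gripper_width: 1.001
```

```bash
python3 snap.py wN;  python3 - <<'E'
from meas import *
im,c=load('wN')
print('board',*rect(c,comp(masks(im)['white'],(320,150),3000),.004))
m=(im.max(2)<60).astype(np.uint8); n,l,st,ce=cv2.connectedComponentsWithStats(m)
d=np.array([ce[i] for i in range(1,n) if 20<st[i,4]<400 and ce[i][1]<320 and 270<ce[i][0]<370]);print(d.round(1).tolist())
X=np.array([onz(c,*p,.029)[:2] for p in d]);print(X.mean(0).round(4))
E
python3 go.py 0.6018 -0.2923 0.16 90;
```

```text
28.85 [0.6071 0.292  0.1652] [-0.0012  0.3898  0.9209 -0.0011] [ 0.34  0.22  1.56 -0.    1.37 -0.43] 0.0126 [ 0.7 -0.5 -0.7] 1.001
board [608.3 293.1 138.5  79.4] 134.1 [608.2 293.3]
[[320.6, 166.2], [301.9, 191.9], [341.3, 192.3], [302.2, 227.2], [340.5, 227.4], [302.5, 260.7], [340.1, 261.0]]
[0.6037 0.2975]
t 28.9 pos [0.607  0.292  0.1647] yaw 134.12 tilt [-0.0038 -0.0013] delta [-0.4159 -0.4104  0.0055] az 0.77 j6end -0.45 w 1.003 F [-0.1 -0.5 -0.5]
```

View pics/wN.png

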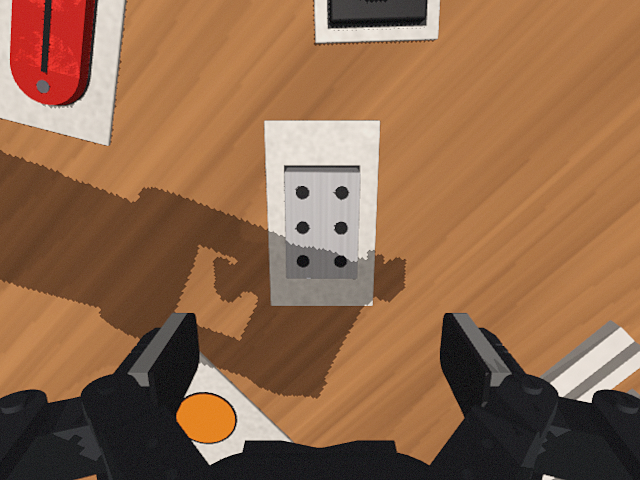

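```bash
python3 - <<'E'
from meas import *
im,c=load('wN')
d=[[301.9, 191.9], [341.3, 192.3], [302.2, 227.2], [340.5, 227.4], [302.5, 260.7], [340.1, 261.0]]
X=np.array([onz(c,*p,.029)[:2] for p in d]);print(X.mean(0).round(4), np.degrees(np.arctan2(*(X[0]+X[1]-X[4]-X[5])[::-1])))
E
```

```text
[0.6079 0.2933] 133.97800955465547
```

step_arm --pt "-0.416 -0.41 0 0 0 0 -1" --pt "-0.416 -0.41 0 0 0 0 -1" --pt "-0.416 -0.41 0 0 0 0 -1" --pt "-0.416 -0.41 0 0 0 0 -1" --pt "-0.416 -0.41 0 0 0 0 -1" --pt "-0.416 -0.41 0 0 0 0 -1" --pt "-0.416 -0.41 0 0 0 0 -1" --pt "-0.416 -0.41 0 0 0 0 -1" --pt "-0.416 -0.41 0 0 0 0 -1" --pt "-0.416 -0.41 0 0 0 0 -1" --pt "-0.416 -0.41 0 0 0 0 -1" --pt "-0.416 -0.41 0 0 0 0 -1" --pt "-0.416 -0.41 0 0 0 0 -1" --pt "-0.416 -0.41 0 0 0 0 -1" --pt "-0.416 -0.41 0 0 0 0 -1" --pt "-0.416 -0.41 0 0 0 0 -1" --pt "-0.416 -0.41 0 0 0 0 -1"

```text
time: 30.6
tool_pos: [0.6036, -0.2903, 0.1672]
tool_rot: [-0.0, 0.389, 0.921, 0.0]
contact_force: [-0.0, -0.3, -0.1]
gripper_width: 1.002
```

```bash
python3 snap.py wO;python3 go.py 0.6018 -0.2923 0.012 134.1
```

```text
30.6 [ 0.6036 -0.2903  0.1672] [-2.000e-04  3.890e-01  9.212e-01  1.000e-04] [-0.56  0.21  1.57  0.    1.37 -1.33] 0.0058 [-0.  -0.3 -0.1] 1.002
t 30.65 pos [ 0.6036 -0.2906  0.1674] yaw 134.2 tilt [0. 0.] delta [ 0.     -0.0025  0.1554] az 0.0018 j6end -1.22 w 0.998 F [-0.1  0.7  0.5]
```

View pics/wO.png

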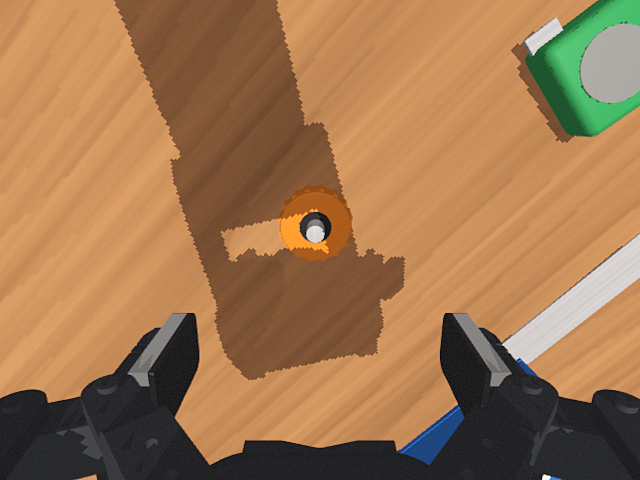

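The steel block sits at (607.9,293.3), 134.0°, against board (608.3,293.1), 134.1°. The knob is here with its stud tip at (315,234). Checking, then gripping.

```bash
python3 - <<'E'
from meas import *
im,c=load('wO')
h=cv2.cvtColor(im,cv2.COLOR_BGR2HSV);ct=comp((h[...,1]<50)&(h[...,2]>140),(315,234),20);u=ct.mean(0)
print(u,len(ct),onz(c,*u,.044))
E
```

```text
[314.71428571 233.67346939] 49 [ 0.60206687 -0.29243048  0.044     ]
```

step_arm --pt "0 -0.0025 0.05 0 0 0 -1" --pt "0 -0.0025 0.1 0 0 0 -1" --pt "0 -0.0025 0.14 0 0 0 -1" --pt "0 -0.0025 0.154 0 0 0 -1" --pt "0 -0.0025 0.154 0 0 0 -1" --pt "0 -0.0025 0.154 0 0 0 -1" --pt "0 -0.0025 0.154 0 0 0 -1" --pt "0 -0.0025 0.154 0 0 0 -1"

```text
time: 31.45
tool_pos: [0.6034, -0.2945, 0.0164]
tool_rot: [0.002, 0.39, 0.921, -0.0]
contact_force: [0.0, -0.8, 0.0]
gripper_width: 0.996
```

```bash
python3 go.py 0.6018 -0.2923 0.012 134.1
```

```text
t 31.45 pos [ 0.6034 -0.2945  0.0164] yaw 134.12 tilt [ 0.0042 -0.0027] delta [0.0027 0.0004 0.0044] az 0.0004 j6end -1.22 w 0.996 F [ 0.  -0.8  0. ]
```

step_arm --pt "0 0 0 0 0 0 -1" --pt "0 0 0 0 0 0 -1" --pt "0 0 0 0 0 0 1" --pt "0 0 0 0 0 0 1" --pt "0 0 0 0 0 0 1" --pt "0 0 0 0 0 0 1" --pt "0 0 0 0 0 0 1" --pt "0 0 0 0 0 0 1" --pt "0 0 0 0 0 0 1" --pt "0 0 0 0 0 0 1" --pt "0 0 0 0 0 0 1"

```text
time: 32.55
tool_pos: [0.6019, -0.2937, 0.0137]
tool_rot: [0.0, 0.39, 0.921, -0.0]
contact_force: [0.6, -1.4, 4.4]
gripper_width: 0.563
```

```bash
python3 go.py 0.6592 0.0975 0.13 134.1; python3 snap.py wP
```

```text
t 32.55 pos [ 0.6019 -0.2937  0.0137] yaw 134.12 tilt [ 0.0007 -0.0006] delta [ 0.2408  0.3134 -0.1165] az 0.0004 j6end -0.62 w 0.563 F [ 0.6 -1.4  4.4]
32.55 [ 0.6019 -0.2937  0.0137] [ 4.000e-04  3.898e-01  9.209e-01 -1.000e-04] [-0.56  0.38  1.64 -0.    1.12 -1.33] 0.0015 [ 0.6 -1.4  4.4] 0.563
```

step_arm --pt "0 0 -0.03 0 0 0 1" --pt "0 0 -0.07 0 0 0 1" --pt "0 0 -0.12 0 0 0 1" --pt "0.24 0.313 -0.14 0 0 0 1" --pt "0.24 0.313 -0.14 0 0 0 1" --pt "0.24 0.313 -0.14 0 0 0 1" --pt "0.24 0.313 -0.14 0 0 0 1" --pt "0.24 0.313 -0.14 0 0 0 1" --pt "0.24 0.313 -0.14 0 0 0 1" --pt "0.24 0.313 -0.14 0 0 0 1" --pt "0.24 0.313 -0.14 0 0 0 1" --pt "0.24 0.313 -0.14 0 0 0 1" --pt "0.24 0.313 -0.14 0 0 0 1" --pt "0.24 0.313 -0.14 0 0 0 1" --pt "0.24 0.313 -0.14 0 0 0 1" --pt "0.24 0.313 -0.14 0 0 0 1" --pt "0.24 0.313 -0.14 0 0 0 1" --pt "0.24 0.313 -0.14 0 0 0 1"

```text
time: 34.4
tool_pos: [0.6593, 0.0962, 0.1534]
tool_rot: [0.0, 0.39, 0.921, 0.0]
contact_force: [-0.3, 0.2, -1.6]
gripper_width: 0.563
```

```bash
python3 snap.py wQ; python3 go.py 0.6598 0.0969 0.0177 134.1; python3 - <<'E'
from meas import *
from scipy.spatial.transform import Rotation as Ro
im,c=load('wQ'); s=pickle.load(open('pics/wQ.pkl','rb'))[0]
h=cv2.cvtColor(im,cv2.COLOR_BGR2HSV);ct=comp((h[...,1]<50)&(h[...,2]>130),(315,400),60);u=(ct.min(0)+ct.max(0))/2
q=s['tool_rot'];R=Ro.from_quat([q[1],q[2],q[3],q[0]]).as_matrix()
print(u,len(ct),(onz(c,*u,s['tool_pos'][2]-.0137+.044)-s['tool_pos'])@R)
E
```

```text
34.4 [0.6593 0.0962 0.1534] [0.     0.3902 0.9207 0.    ] [ 0.03  0.21  1.59 -0.    1.34 -0.74] 0.0061 [-0.3  0.2 -1.6] 0.563
t 34.45 pos [0.6593 0.0963 0.1534] yaw 134.08 tilt [ 0.0001 -0.    ] delta [1.000e-04 8.000e-04 1.357e-01] az -0.0004 j6end -0.62 w 0.559 F [ 1.3 -0.1 -2.1]
[347. 420.] 176 [-0.01496163  0.00885774 -0.03029856]
```

View pics/wQ.png

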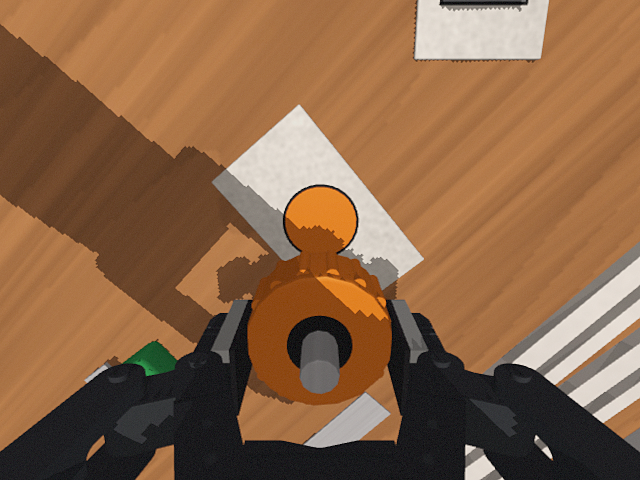

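The knob is held upright: stud tip at (320,377), ring centre (319,346), outline disc at (320,220). My automatic blob caught the grey strip instead, so I'll use these pixels.

```bash
python3 - <<'E'
from meas import *
from scipy.spatial.transform import Rotation as Ro
im,c=load('wQ'); s=pickle.load(open('pics/wQ.pkl','rb'))[0]
q=s['tool_rot'];R=Ro.from_quat([q[1],q[2],q[3],q[0]]).as_matrix()
for u,h in(((320,377),.044),((319,346),.026)): print(((onz(c,*u,s['tool_pos'][2]-.0137+h)-s['tool_pos'])@R).round(4))
E
```

```text
[ 0.0002  0.0007 -0.0303]
[-0.0005  0.0003 -0.0123]
```

step_arm --pt "0 0.001 0.05 0 0 0 1" --pt "0 0.001 0.09 0 0 0 1" --pt "0 0.001 0.115 0 0 0 1" --pt "0 0.001 0.13 0 0 0 1" --pt "0 0.001 0.132 0 0 0 1" --pt "0 0.001 0.132 0 0 0 1" --pt "0 0.001 0.132 0 0 0 1" --pt "0 0.001 0.132 0 0 0 1" --pt "0 0.001 0.132 0 0 0 1" --pt "0 0.001 0.132 0 0 0 1"

```text
time: 35.45
tool_pos: [0.6605, 0.0975, 0.0222]
tool_rot: [0.001, 0.39, 0.921, 0.0]
contact_force: [0.5, 0.3, -1.1]
gripper_width: 0.56
```

```bash
python3 go.py 0.6598 0.0969 0.0177 134.1
```

```text
t 35.45 pos [0.6605 0.0975 0.0222] yaw 134.12 tilt [0.0014 0.    ] delta [ 0.     -0.0009  0.0045] az 0.0004 j6end -0.62 w 0.56 F [ 0.5  0.3 -1.1]
```

step_arm --pt "0.0005 -0.0008 0.002 0 0 0 1" --pt "0.0005 -0.0008 0.003 0 0 0 1" --pt "0.0005 -0.0008 0.003 0 0 0 1" --pt "0.0005 -0.0008 0.003 0 0 0 1" --pt "0.0005 -0.0008 0.003 0 0 0 1"

```text
time: 35.95
tool_pos: [0.659, 0.0972, 0.0183]
tool_rot: [-0.0, 0.39, 0.921, -0.0]
contact_force: [-0.6, 0.3, -0.9]
gripper_width: 0.559
```

```bash
python3 go.py 0.6594 0.0973 0.0177 134.1
```

```text
t 35.95 pos [0.659  0.0972 0.0183] yaw 134.12 tilt [-0.0001 -0.    ] delta [-0.0002  0.0003  0.0006] az 0.0003 j6end -0.62 w 0.559 F [-0.6  0.3 -0.9]
```

step_arm --pt "0 0.0003 0.001 0 0 0 1" --pt "0 0.0003 0.001 0 0 0 1" --pt "0 0.0003 0.001 0 0 0 -1" --pt "0 0.0003 0.001 0 0 0 -1" --pt "0 0.0003 0.001 0 0 0 -1" --pt "0 0.0003 0.001 0 0 0 -1" --pt "0 0.0003 0.001 0 0 0 -1" --pt "0 0.0003 0.001 0 0 0 -1" --pt "0 0.0003 -0.04 0 0 0 -1" --pt "0 0.0003 -0.08 0 0 0 -1" --pt "0 0.0003 -0.12 0 0 0 -1" --pt "0 0.0003 -0.17 0 0 0 -1" --pt "0 0.0003 -0.17 0 0 0 -1" --pt "0 0.0003 -0.17 0 0 0 -1" --pt "0 0.0003 -0.17 0 0 0 -1"

```text
time: 37.45
tool_pos: [0.6585, 0.0974, 0.1868]
tool_rot: [-0.001, 0.39, 0.921, -0.0]
contact_force: [-0.5, -0.4, 0.2]
gripper_width: 1.001
```

```bash
python3 snap.py wR; python3 - <<'E'
from meas import *
im,c=load('wR')
try: print('board',*rect(c,comp(masks(im)['white'],(320,200),3000),.004))
except Exception as e: print(e)
E
python3 go.py 0.50 0.24 0.38 134.1
```

```text
37.45 [0.6585 0.0974 0.1868] [-1.000e-03  3.898e-01  9.209e-01 -5.000e-04] [ 0.04  0.18  1.56 -0.    1.4  -0.73] 0.0209 [-0.5 -0.4  0.2] 1.001
board [659.3  97.8 139.2  79.3] 173.9 [659.2  97.8]
t 37.5 pos [0.6581 0.0974 0.186 ] yaw 134.11 tilt [-0.0036 -0.0001] delta [ 0.2129 -0.0148 -0.1934] az 0.0003 j6end -0.32 w 0.996 F [ 0.3 -1.9 -0.8]
```

View pics/wR.png

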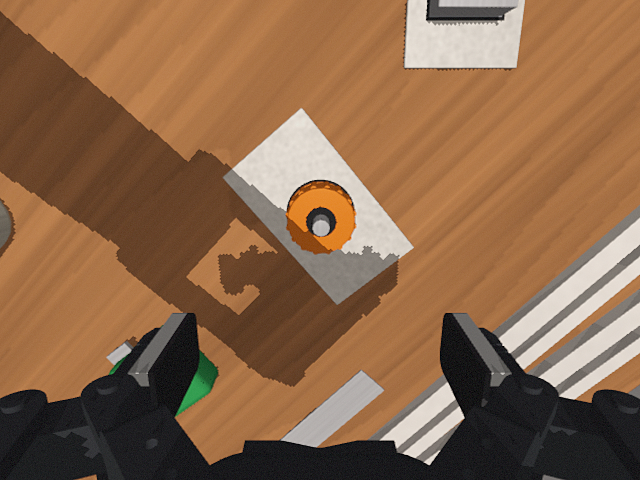

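The knob is upright on its board, with its stud tip at (321,228). Now to check its position and back away for a final top view.

```bash
python3 - <<'E'
from meas import *
im,c=load('wR');h=cv2.cvtColor(im,cv2.COLOR_BGR2HSV);sub=np.zeros(h.shape[:2],bool);sub[215:240,308:334]=1
ct=comp((h[...,1]<60)&(h[...,2]>130)&sub,(321,228),20);u=(ct.min(0)+ct.max(0))/2
print(u,ct.min(0),ct.max(0),onz(c,*u,.048))
E
```

```text
[321. 228.] [313. 220.] [329. 236.] [0.65996409 0.09787583 0.048     ]
```

step_arm --pt "0 0 -0.17 0 0 0 -1" --pt "0 0 -0.17 0 0 0 -1" --pt "0 0 -0.17 0 0 0 -1" --pt "0 0 -0.17 0 0 0 -1" --pt "0.21 -0.015 -0.19 0 0 0 -1" --pt "0.21 -0.015 -0.19 0 0 0 -1" --pt "0.21 -0.015 -0.19 0 0 0 -1" --pt "0.21 -0.015 -0.19 0 0 0 -1" --pt "0.21 -0.015 -0.19 0 0 0 -1" --pt "0.21 -0.015 -0.19 0 0 0 -1" --pt "0.21 -0.015 -0.19 0 0 0 -1" --pt "0.21 -0.015 -0.19 0 0 0 -1" --pt "0.21 -0.015 -0.19 0 0 0 -1"

```text
time: 38.8
tool_pos: [0.5032, 0.2368, 0.3774]
tool_rot: [-0.0, 0.391, 0.921, -0.001]
contact_force: [-0.3, -0.2, -0.0]
gripper_width: 0.998
```

```bash
python3 snap.py wS; python3 snap.py sS scene; python3 - <<'E'
import cv2,numpy as np
cv2.imwrite('pics/two.png',cv2.resize(np.hstack([cv2.imread('pics/wS.png'),cv2.imread('pics/sS.png')]),(800,300),interpolation=cv2.INTER_AREA))
E
```

```text
38.8 [0.5032 0.2368 0.3774] [-5.000e-04  3.907e-01  9.205e-01 -6.000e-04] [ 0.31 -0.15  1.59 -0.    1.71 -0.46] 0.0063 [-0.3 -0.2 -0. ] 0.998
38.85 [0.5031 0.2369 0.3776] [-4.000e-04  3.906e-01  9.206e-01 -5.000e-04] [ 0.31 -0.15  1.59 -0.    1.71 -0.46] 0.0059 [0.2 0.4 0.3] 1.002
```

View pics/wS.png

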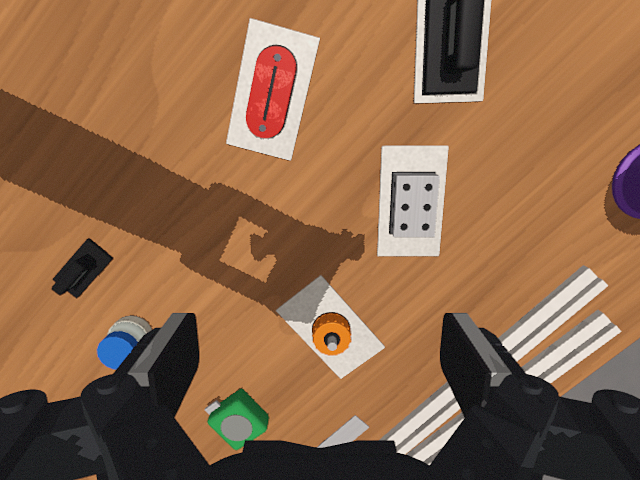

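View pics/sS.png

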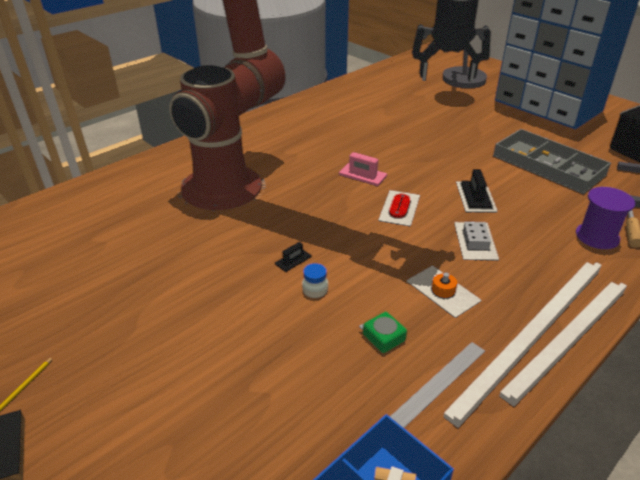

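All four parts lie flat on their boards. In the scene view the tape (384,331) and pot (315,280) are where they were, and the gripper is open and clear. Handing in.

```bash
python3 -c "
from plant import manip
print(manip.job_done())"
```

```text
the job is handed in; nothing more can be done
None
```

All four accessories are on their boards, upright and let go, and I handed the job in at about 39 s of the 136 s allowed. I moved them in the listed order: insert plate, push block, steel block, knob.

The last wrist-camera checks compare each part with its board's centre and direction:

| Part | Part (x, y in mm; yaw) | Board (x, y in mm; yaw) |
|---|---|---|
| Insert plate | 394.9, 268.0; 119.3° | 394.9, 268.2; 119.4° |
| Push block | 499.5, 453.2; 135.9° | 500.4, 452.6; 135.7° |
| Steel block | 607.9, 293.3; 134.0° | 608.3, 293.1; 134.1° |
| Knob | 660.0, 97.9; round | 659.3, 97.8 |

- **Clearance:** The final scene view shows the tape measure, glue pot and look-alikes at the same pixels as at the start. The gripper was open and well clear.
- **Disagreements:** The push block's 1 mm difference may partly come from its side faces showing in the view. Three automatic detections picked up something extra and were redone: the steel block in shadow, an extra dot beside it after placing, and the knob stud.

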